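# Put two flanged guide bushes away in the keeper rack

## Task

Put the two flanged guide bushes away in the keeper rack on the bench: swing up the retaining bar, slide each bush upright into the slot that suits its barrel, with its flange under the slotted plate and its barrel fully home at the slot's closed end, then swing the bar all the way down again across the slot mouths. Leave the plain sleeve, the tin, the spanner and the V-block where they are.

Things in the scene. Friction and masses are not known exactly. Their poses are not given: they have to be found in the camera images.
- rack: Fixed keeper rack: aluminium base 6 mm thick, above it a dark slotted plate 10 mm thick (underside 21, top 31 mm above the bench), so a 15 mm high space for flanges. Origin on the bench; x points into the slots (away from the robot), y left, z up. Plate: x -45 to +50, y -95 to +95 mm. Base: same sides, bare apron in front to x -100. Both slots run along x and open at the plate's front, x -45.
- slot_narrow (a point): Home of the slim bush's origin: rack frame (0, +42, 6) mm, on the rack's base, barrel touching the slot's square closed end. The slot is 36 mm wide, from the front (8 mm 45-degree lead-ins) to a closed end 15 mm beyond this point. Axes as the rack's: x is the sliding-in direction, z up.
- slot_wide (a point): Home of the stout bush's origin: rack frame (0, -42, 6) mm, barrel touching the slot's square closed end. The slot is 52 mm wide, with the same lead-ins, and ends 23 mm beyond this point. Axes as the rack's.
- bar_pivot (a point): Hinge of the retaining bar: rack frame (-54, +115, 34) mm, at the rack's left front, in a bracket 49 mm high; the hinge axis is the rack's x. Axes as the rack's. (A 27 mm high post at rack (-54, -90) is the bar's rest.)
- bar_tip (a point): Place to pinch the steel retaining bar: on its centre line, 235 mm from the pivot, 15 mm from its free end. Bar 12 mm wide (along rack x), 14 mm deep, 250 mm long. Shut, it lies level along rack -y, 34 mm above the bench, just in front of the slot mouths; its last 40 mm stick out past the plate's right side. The point turns with the bar; its y points to the pivot, its x is the rack's x.
- bar (a joint): Angle of the retaining bar in rad: 0 = shut (level, across the mouths), 1.57 = upright at the rack's left front, stop at 1.75; the tip rises as it grows. A stiff hinge: it stays where it is left at any angle; about 2 N at the tip moves it.
- slim_bush: Slim flanged steel guide bush standing on its flange: flange 54 mm diameter, 10 mm thick, barrel 30 mm diameter, 120 mm total height, about 0.3 kg. Origin at the centre of the flange's underside, z up along the barrel. Belongs in the narrow slot.
- stout_bush: Stout flanged steel guide bush standing on its flange: flange 70 mm diameter, 10 mm thick, barrel 46 mm diameter, 95 mm total height, about 0.45 kg. Origin at the centre of the flange's underside, z up. Belongs in the wide slot.
- plain_sleeve: Bystander: plain steel sleeve without flange, 42 mm diameter, 105 mm high, upright; origin at the centre of its underside.
- paste_tin: Bystander: round metal tin with a red lid, 72 mm diameter, 90 mm high, upright; origin at the centre of its underside.
- spanner: Bystander: steel spanner 170 mm long lying flat in front of the rack, under 20 mm high; origin at its middle.
- v_block: Bystander: dark steel V-block 50 x 90 x 41 mm at the near left; origin at the centre of its underside.
Things that resemble listed ones, but are neither listed nor needed, are in the scene too. What is shaped like the slim_bush but blue is not meant.

How it is judged:
On the way:
1. both bushes stand fully home in their own slots, with the bar still raised (x of slim_bush in the frame of slot_narrow between -0.005 and 0.005 m and y of slim_bush in the frame of slot_narrow between -0.006 and 0.006 m and z of slim_bush in the frame of slot_narrow between -0.003 and 0.003 m and angle between each of slim_bush, stout_bush's own z axis and vertical below 0.05 rad and x of stout_bush in the frame of slot_wide between -0.005 and 0.005 m and y of stout_bush in the frame of slot_wide between -0.006 and 0.006 m and z of stout_bush in the frame of slot_wide between -0.003 and 0.003 m and value of joint bar above 0.3 rad), for 0.2 s.
At the end, for the whole second after the job is handed in: Slim bush in the narrow slot and stout bush in the wide slot, each upright within 0.05 rad, standing on the rack's base (3 mm), within 5 mm of home along the slot and 6 mm across it, at rest; the retaining bar down within 0.06 rad of shut (x of slim_bush in the frame of slot_narrow between -0.005 and 0.005 m and y of slim_bush in the frame of slot_narrow between -0.006 and 0.006 m and z of slim_bush in the frame of slot_narrow between -0.003 and 0.003 m and angle between each of slim_bush, stout_bush's own z axis and vertical below 0.05 rad and x of stout_bush in the frame of slot_wide between -0.005 and 0.005 m and y of stout_bush in the frame of slot_wide between -0.006 and 0.006 m and z of stout_bush in the frame of slot_wide between -0.003 and 0.003 m and linear speed of each of slim_bush, stout_bush below 0.02 m/s and value of joint bar below 0.06 rad); the robot touches nothing.
It fails at once if the plain sleeve or the tin moved by more than 30 mm (distance of any of plain_sleeve, paste_tin from where it was at the start of the episode above 0.03 m).
It fails at once if the plain sleeve or the tin knocked over (angle between any of plain_sleeve, paste_tin's own z axis and vertical above 0.5 rad).
It fails at once if the spanner or the V-block moved by more than 30 mm (distance of any of spanner, v_block from where it was at the start of the episode above 0.03 m).
It also fails if it takes over 72 s, if anything falls off the work surface, if the arm or the gripper's body presses on something with over 40 N, if the wrist force passes 120 N, or if a joint passes its speed limit or range.

## Robot

A 7-joint arm with a two-finger parallel gripper is mounted at the origin on the work surface. World frame = base frame: x ahead of the robot, y to its left, z up, the work surface at z = 0. Lengths are in m, angles in rad, forces in N, time in s.
With the tool pointing down it reaches from about 0.4 to 0.85 m from the base axis. Payload 10.4 kg.
Tool frame: the origin (TCP) lies midway between the tips of the shut fingers; the grasp point (between the pads) lies 19 mm behind it; z points along the fingers, y is the direction in which the jaws open and shut (so a half turn about z gives the same grasp; the last joint's range is limited). The gripper opens to 85 mm and grips with 20 to 120 N. Pads are 22 mm wide; open, the fingers measure 114 mm over their backs; the gripper's body (76 mm by 85 mm) begins 54 mm behind the grasp point. The pads swing forward as they close: fully open they stand 13 mm farther back than shut.
Start: joints at [1.125, 0.332, -0.065, 1.46, 0.022, 1.35, -0.088], TCP at [0.256, -0.57, 0.231] pointing down, gripper open.
Joint ranges: [-2.6, 2.6], [-0.5, 2.12], [-1.47, 1.34], [0.16, 2.42], [-1.27, 4.41], [0.06, 2.06], [-2.6, 2.6]. Speed limits (rad/s): [2.22, 2.22, 2.79, 2.79, 3.14, 3.14, 3.14].

## Interface

Orientations are given as a unit quaternion [x, y, z, w].
In Python, from workcell import get_obs, camera, calibration, hand_in gives the robot as it stands.
- The arm moves only by the shell command python3 -m handwheel 'ROWS' [FORCE]. ROWS is JSON, a list of rows, each an object with "jaw": the finger opening in mm, from 0 to 85.4; "delta_pos": the shift along the tool's x, y, z scaled (see below), a list of three; "turn": the turn about the tool's z scaled (see below). In form: [{"jaw": jaw, "delta_pos": [tx, ty, tz], "turn": turn}, ...]. A call has 1 to 10 rows; each row is the pose to reach, as a shift and turn from the pose commanded when the call began, along the tool's axes at that moment, turning the shorter way round; what a row does not reach only later rows make up. The controller multiplies each number of a shift by 1 m and each number of a turn by pi rad. A row lasts 1/12 s, in which the tool goes at most 41.7 mm and 7.16 degrees, less where a joint would pass 70% of its speed; a pose out of reach is approached as far as the arm can. A call with a number of a shift or a turn outside -1 to 1 is refused whole. A call with a gripper value outside its range is refused whole. The fingers move at their own pace and stop on an object; FORCE is the grip in N (left out, the last holds). Time passes only in rows, so rows that repeat a pose let the fingers close. It gives the time, the measured TCP pose, the force and the opening at its end, in the units of the state.
- get_obs(): the state, without advancing time (a new reading comes with each control period).
- camera(name): name is "scene" or "top"; returns the picture (384x512x3 uint8, red, green, blue); there is no depth.
- calibration(name): a dict with "mtx" (3x3 intrinsics, pixels), "dist_coeffs" ([k1, k2, p1, p2, k3] as OpenCV has them; the pictures are not rectified), "rvec" (rotation vector, rad) and "tvec" (3), from world to camera coordinates, as OpenCV has them. Camera axes: x right, y down, z forward; pixel columns grow to the right and rows downward; lengths in m; the calibration is good to about 2 mm. A picture is of the moment at which its call begins. calibration takes no time and is no camera call.
- hand_in(): hands the job in, once; it reports no verdict.
The state is a dict: "clock": time; "joint_pos": joint angles; "joint_velocities": joint speeds; "tau": joint torques, N m; "position": TCP position; "ee_rot": TCP orientation; "ft_force": force on the tool from outside, world axes, zero at the start; "torque": the same for the moment, N m; "grip_width": opening from 0.0 (shut) to 1.0 (fully open).
Only numpy, scipy, OpenCV 4.12 (cv2) and the standard library are available. Lean on these libraries where they do the work, as an engineer would, in place of code of your own. Each camera call takes 0.05 s, during which the arm holds its last target.

## Working session

There is one attempt and no reset: what is moved stays moved. The work goes in short steps, Python scripts to look and compute and a shell command to move; the robot and the scene stay as the last step left them, time stands still between calls to the robot, and variables do not carry over. Pictures are saved under pics/ and viewed, and the job is handed in when it is done.

```bash
mkdir -p pics; ls
python3 - <<'E'
from workcell import *
import cv2
o=get_obs()
print(o)
for n in("scene","top"):
    im=camera(n); cv2.imwrite(f"pics/{n}0.png",cv2.resize(im[:,:,::-1],(800,600),interpolation=cv2.INTER_CUBIC)); cv2.imwrite(f"pics/{n}0_raw.png",im[:,:,::-1]); print(calibration(n))
E
```

```text
pics
{'clock': 0.0, 'joint_pos': array([ 1.12541265,  0.3328524 , -0.06470889,  1.46096761,  0.02160002,
        1.34984966, -0.08850245]), 'joint_velocities': array([-0.0010904 , -0.0004451 , -0.00017364,  0.0006732 ,  0.00190328,
       -0.00150269, -0.00022075]), 'tau': array([-5.06310171e-04, -6.25442505e+01,  4.84480674e-02, -3.91605806e+01,
        1.59984932e-02,  9.83984792e-03, -1.11489530e-04]), 'position': array([ 0.25628655, -0.56963103,  0.23051554]), 'ee_rot': array([ 9.77736706e-01,  2.09834356e-01, -1.74477734e-04, -6.68336767e-04]), 'ft_force': array([-0.11703991,  0.72087791, -0.31915612]), 'torque': array([-0.04154443, -0.0183195 ,  0.01744974]), 'grip_width': 0.9977904908950768}
{'mtx': array([[412.62240337,   0.        , 253.4686053 ],
       [  0.        , 412.62240337, 182.57278272],
       [  0.        ,   0.        ,   1.        ]]), 'dist_coeffs': array([-0.14755575,  0.        ,  0.        ,  0.        ,  0.        ]), 'rvec': array([ 1.49169928,  1.87056001, -0.9177199 ]), 'tvec': array([ 0.141049  , -0.22579589,  1.78355388])}
{'mtx': array([[424.81239115,   0.        , 253.6323164 ],
       [  0.        , 424.81239115, 186.50374446],
       [  0.        ,   0.        ,   1.        ]]), 'dist_coeffs': array([0.02458162, 0.        , 0.        , 0.        , 0.        ]), 'rvec': array([ 2.06992189, -2.13585979,  0.24154321]), 'tvec': array([-0.01977644,  0.47262041,  1.11585767])}
```

View pics/scene0.png

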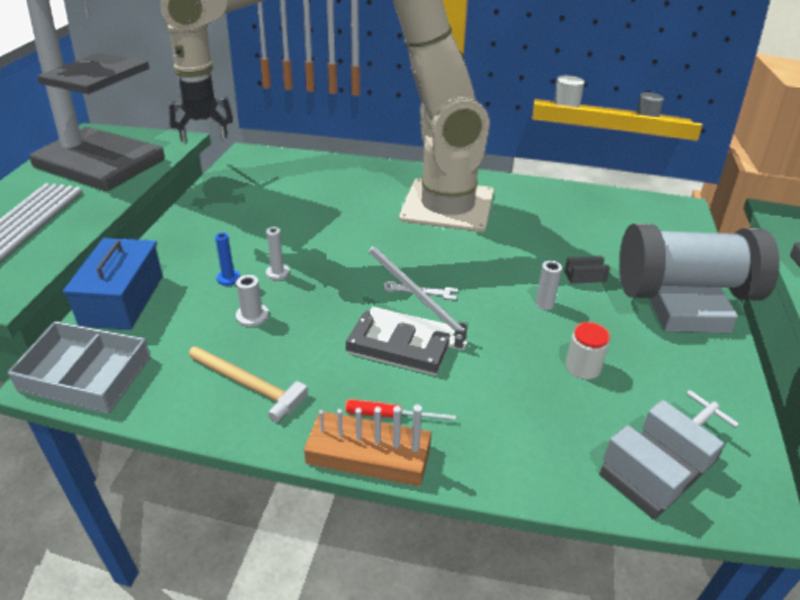

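View pics/top0.png

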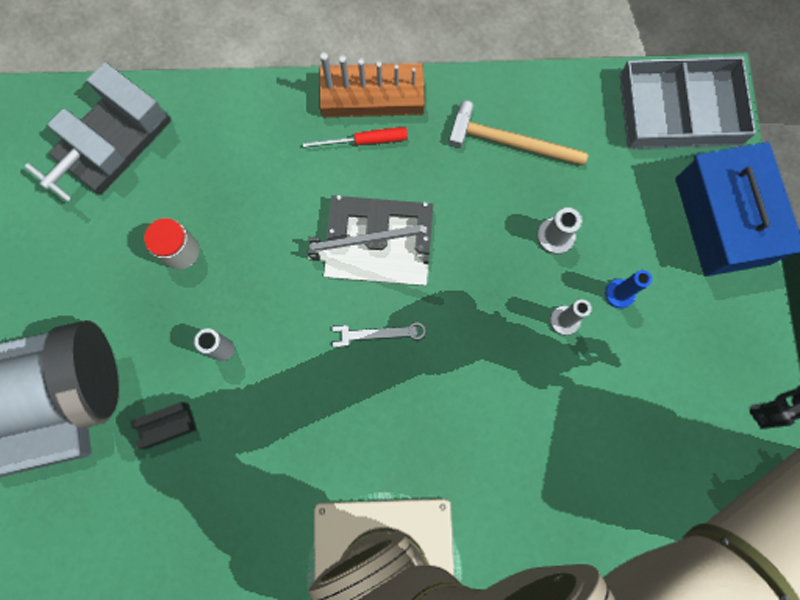

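Top view (800x600 pixels): the robot is at the bottom and the rack is at about (375,240). Possible mix-ups:
- **Slim bush:** grey, flanged, at (570,318).
- **Blue look-alike:** at (628,288), not wanted.
- **Stout bush:** grey, flanged, at (560,232).
- **Plain sleeve:** at (212,343), no flange, a bystander.

I choose the two grey flanged ones and check them in close crops.

Run:
```python
import cv2
im=cv2.imread("pics/top0_raw.png")
cv2.imwrite("pics/cropb.png",cv2.resize(im[120:225,320:425],(600,600),interpolation=cv2.INTER_CUBIC))
cv2.imwrite("pics/cropr.png",cv2.resize(im[115:190,185:285],(800,600),interpolation=cv2.INTER_CUBIC))
```

```text
(no output)
```

View pics/cropb.png

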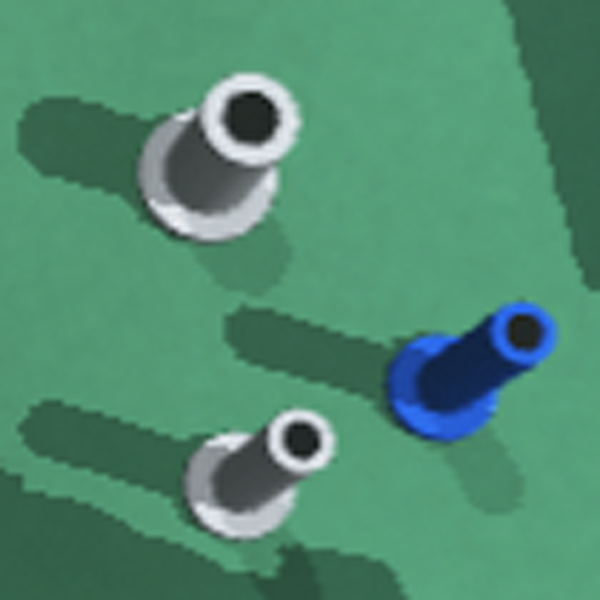

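View pics/cropr.png

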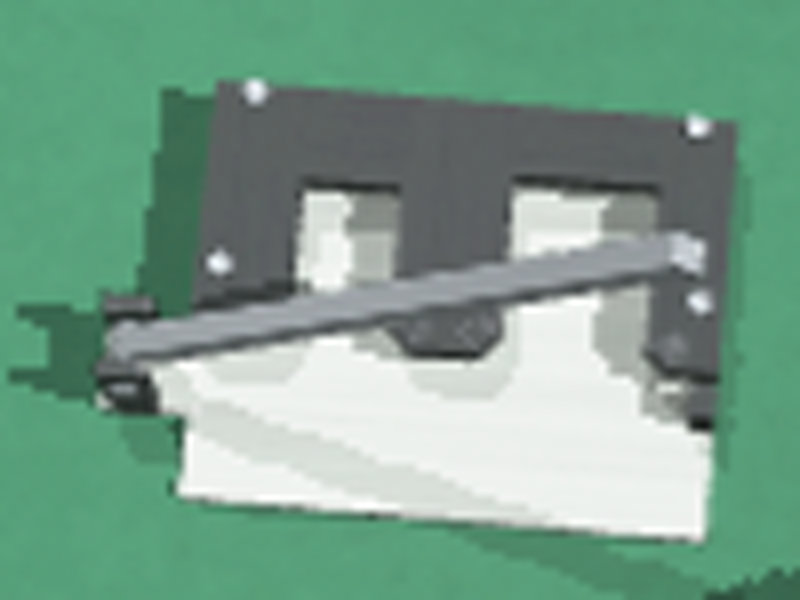

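The crops confirm it: stout top rim at crop (250,119) and flange at (208,175), slim top rim at (301,440) and flange at (241,485), with the blue one separate. In the rack crop the plate's rear corners are at (218,82) and (737,122), the apron's front corners at (178,495) and (705,540), and the raised bar runs from (130,345) to (690,248).

```bash
cat > h.py <<'E'
import numpy as np,cv2
from workcell import get_obs,camera,calibration
from scipy.spatial.transform import Rotation as R
def ray(n,uv):
    c=calibration(n);Rm=cv2.Rodrigues(c["rvec"])[0]
    p=cv2.undistortPoints(np.array([[uv]],float),c["mtx"],c["dist_coeffs"])[0,0]
    return -Rm.T@c["tvec"],Rm.T@np.array([p[0],p[1],1])
def onz(n,uv,z):
    o,d=ray(n,uv);return o+d*(z-o[2])/d[2]
def onplane(n,uv,p0,nn):
    o,d=ray(n,uv);return o+d*(np.dot(p0-o,nn)/np.dot(d,nn))
def proj(n,P):
    c=calibration(n);return cv2.projectPoints(np.array(P,float).reshape(-1,1,3),c["rvec"],c["tvec"],c["mtx"],c["dist_coeffs"])[0][:,0]
def cr(uv,s,o): return ((uv[0]+.5)/s-.5+o[0],(uv[1]+.5)/s-.5+o[1])
E
python3 - <<'E'
from h import *
np.set_printoptions(precision=4,suppress=True)
b=lambda u,v:cr((u,v),600/105,(320,120)); r=lambda u,v:cr((u,v),8,(185,115))
for nm,p,z in [("stout rim",b(250,119),.095),("stout fl",b(208,174),.01),("slim rim",b(301,440),.12),("slim fl",b(241,485),.01),("blue fl",b(443,387),.01),("blue rim",b(523,333),.12)]:
    print(nm,onz("top",p,z))
f=800/512
for nm,p,z in [("sleeve top",(207,341),.105),("tin",(165,238),.09),("spanL",(338,335),.01),("spanR",(418,331),.01),("vb",(165,425),.04)]:
    print(nm,onz("top",cr(p,f,(0,0)),z))
pts=[(218,82,.031,50,95),(737,122,.031,50,-95),(178,495,.006,-100,95),(705,540,.006,-100,-95),(510,178,.031,23,-16),(660,190,.031,23,-68),(303,178,.031,15,60),(402,187,.031,15,24)]
W=np.array([onz("top",r(u,v),z)[:2] for u,v,z,_,_ in pts]);M=np.array([q[3:] for q in pts])/1000
for i in range(len(W)): print(W[i])
a=M-M.mean(0);c=W-W.mean(0)
th=np.arctan2((a[:,0]*c[:,1]-a[:,1]*c[:,0]).sum(),(a*c).sum())
Rm=np.array([[np.cos(th),-np.sin(th)],[np.sin(th),np.cos(th)]]);t=W.mean(0)-Rm@M.mean(0)
print("rack",t,th,np.degrees(th)); print("resid mm",1000*(W-(M@Rm.T+t)))
T=lambda x,y:Rm@np.array([x,y])+t
print("narrow",T(0,.042),"wide",T(0,-.042))
piv=np.array([*T(-.054,.115),.034]);nn=np.array([*Rm[:,0],0])
for n,p in[("top",r(688,250)),("scene",cr((373,250),f,(0,0)))]:
    e=onplane(n,p,piv,nn);d=e-piv; print(n,"end",e,"len",np.linalg.norm(d),"ang",np.arctan2(d[2],-d[:2]@Rm[:,1]))
E
```

```text
stout rim [ 0.5812 -0.336   0.095 ]
stout fl [ 0.5813 -0.336   0.01  ]
slim rim [ 0.4203 -0.3384  0.12  ]
slim fl [ 0.4201 -0.3386  0.01  ]
blue fl [ 0.4666 -0.4433  0.01  ]
blue rim [ 0.4667 -0.4434  0.12  ]
sleeve top [0.3863 0.2812 0.105 ]
tin [0.5714 0.3637 0.09  ]
spanL [0.4051 0.0731 0.01  ]
spanR [ 0.4078 -0.0712  0.01  ]
vb [0.2551 0.3657 0.04  ]
[0.6644 0.0808]
[ 0.6432 -0.1067]
[0.5167 0.0991]
[ 0.4941 -0.09  ]
[ 0.6244 -0.024 ]
[ 0.6182 -0.0779]
[0.6267 0.0506]
[0.6222 0.015 ]
rack [ 0.6042 -0.007 ] -0.1178608183718953 -6.7529274626675555
resid mm [[-0.6401 -0.6319]
 [ 0.4619  0.5126]
 [ 0.6274 -0.0252]
 [ 0.3377 -0.4765]
 [-0.757   1.591 ]
 [-0.9005 -0.6422]
 [ 0.5825 -0.2431]
 [ 0.2881 -0.0847]]
narrow [0.6092 0.0347] wide [ 0.5993 -0.0487]
top end [ 0.5413 -0.0787  0.1935] len 0.2507979836006004 ang 0.6890923514589401
scene end [ 0.5417 -0.0753  0.1874] len 0.24434323705077993 ang 0.6787228363686892
```

Rays onto the rim and flange heights agree to within 0.3 mm, which confirms the heights and that both bushes stand upright. The rack fit has residuals under 2 mm, and the bar end gives 0.25 m with an angle of 0.68 rad. Rack origin is (0.604,-0.007), yaw -0.118. With the jaws along rack x, the tool axes become x = rack y, y = rack x and z = down.

```bash
cat >> h.py <<'E'
TH=-0.1179;T0=np.array([.6042,-.0070])
RM=np.array([[np.cos(TH),-np.sin(TH)],[np.sin(TH),np.cos(TH)]])
def rack(w): return RM.T@(np.asarray(w)[:2]-T0)
def world(x,y): return RM@np.array([x,y])+T0
def show():
    o=get_obs();r=R.from_quat(o["ee_rot"]).as_matrix()
    print("t %.2f rackTCP"%o["clock"],np.round(rack(o["position"])*1000,1),"z %.1f"%(o["position"][2]*1000),"yawY-rack %.3f"%(np.arctan2(r[1,1],r[0,1])-TH),"tilt %.3f"%np.arccos(-r[2,2]),"F",np.round(o["ft_force"],1),"grip %.1f"%(o["grip_width"]*85.4),"q7 %.2f"%o["joint_pos"][6])
def delta(x,y,z):  # mm rack target -> tool shift
    o=get_obs();r=R.from_quat(o["ee_rot"]).as_matrix()
    w=np.array([*world(x/1000,y/1000),z/1000]);return np.round(r.T@(w-o["position"]),4)
E
python3 - <<'E'
from h import *
show();print(delta(-54,-67,260))
o=get_obs();r=R.from_quat(o["ee_rot"]).as_matrix();print((np.arctan2(r[1,1],r[0,1])-TH)/np.pi)
print("slim",rack([.4202,-.3385])*1000,"stout",rack([.5812,-.336])*1000)
for a in np.linspace(.685,1.65,10): print(round(a,3),np.round([1000*.235*(np.cos(.685)-np.cos(a)),1000*.235*(np.sin(a)-np.sin(.685))],1))
E
```

```text
t 0.10 rackTCP [-279.3 -599.7] z 230.6 yawY-rack -1.030 tilt 0.001 F [-0.1  0.   0.1] grip 85.2 q7 -0.09
[ 0.4674 -0.3408 -0.029 ]
-0.3278961437620054
slim [-143.72927697 -350.84205127] stout [  15.858968   -329.42145215]
0.685 [0. 0.]
0.792 [17.  18.6]
0.899 [35.8 35.3]
1.007 [56.3 49.9]
1.114 [78.3 62.2]
1.221 [101.5  72.1]
1.328 [125.6  79.4]
1.436 [150.3  84.2]
1.543 [175.4  86.2]
1.65 [200.6  85.6]
```

```bash
P='{"jaw":60,"delta_pos":[0.467,-0.341,-0.029],"turn":-0.328}'; true
python3 -m handwheel '[{"jaw":60,"delta_pos":[0.467,-0.341,-0.029],"turn":-0.328},{"jaw":60,"delta_pos":[0.467,-0.341,-0.029],"turn":-0.328},{"jaw":60,"delta_pos":[0.467,-0.341,-0.029],"turn":-0.328},{"jaw":60,"delta_pos":[0.467,-0.341,-0.029],"turn":-0.328},{"jaw":60,"delta_pos":[0.467,-0.341,-0.029],"turn":-0.328},{"jaw":60,"delta_pos":[0.467,-0.341,-0.029],"turn":-0.328},{"jaw":60,"delta_pos":[0.467,-0.341,-0.029],"turn":-0.328},{"jaw":60,"delta_pos":[0.467,-0.341,-0.029],"turn":-0.328},{"jaw":60,"delta_pos":[0.467,-0.341,-0.029],"turn":-0.328},{"jaw":60,"delta_pos":[0.467,-0.341,-0.029],"turn":-0.328}]' 30
python3 -c "
from h import *
show();print(delta(-54,-67,260))"
```

```text
clock: 0.93
position: [0.4626, -0.2064, 0.2522]
ee_rot: [0.747, 0.665, -0.0, 0.0]
ft_force: [1.1, 0.0, -0.6]
grip_width: 0.705
t 0.93 rackTCP [-117.1 -214.7] z 252.2 yawY-rack 0.003 tilt 0.000 F [ 1.1  0.  -0.6] grip 60.2 q7 0.18
[ 0.1475  0.0635 -0.0078]
```

```bash
python3 -m handwheel '[{"jaw":60,"delta_pos":[0.148,0.063,-0.008],"turn":0},{"jaw":60,"delta_pos":[0.148,0.063,-0.008],"turn":0},{"jaw":60,"delta_pos":[0.148,0.063,-0.008],"turn":0},{"jaw":60,"delta_pos":[0.148,0.063,-0.008],"turn":0},{"jaw":60,"delta_pos":[0.148,0.063,-0.008],"turn":0},{"jaw":60,"delta_pos":[0.148,0.063,-0.008],"turn":0}]' 30
python3 - <<'E'
from h import *
show();print(delta(-54,-67,164))
for n in("scene","top"):
    im=camera(n)[:,:,::-1]
    c=im[120:250,180:330] if n=="scene" else im[90:220,170:320]
    cv2.imwrite(f"pics/{n}1.png",cv2.resize(c,(690,598),interpolation=cv2.INTER_CUBIC))
E
```

```text
clock: 1.43
position: [0.5426, -0.0661, 0.2598]
ee_rot: [0.746, 0.666, 0.0, -0.001]
ft_force: [-0.0, -0.6, 0.9]
grip_width: 0.703
t 1.43 rackTCP [-54.2 -66. ] z 259.8 yawY-rack 0.005 tilt 0.001 F [-0.  -0.6  0.9] grip 60.0 q7 -0.16
[-0.0011  0.0002  0.0958]
```

View pics/scene1.png

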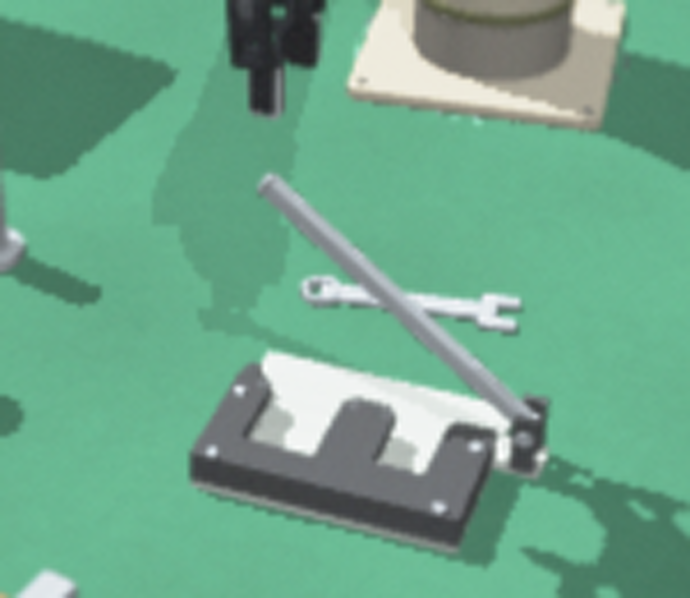

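The gripper fingers (crop (268,110)) hang straight over the bar's end (268,180), in its plane. I descend and pinch.

```bash
python3 -m handwheel '[{"jaw":60,"delta_pos":[-0.001,0,0.04],"turn":0},{"jaw":60,"delta_pos":[-0.001,0,0.075],"turn":0},{"jaw":40,"delta_pos":[-0.001,0,0.096],"turn":0},{"jaw":20,"delta_pos":[-0.001,0,0.096],"turn":0},{"jaw":5,"delta_pos":[-0.001,0,0.096],"turn":0},{"jaw":5,"delta_pos":[-0.001,0,0.096],"turn":0},{"jaw":5,"delta_pos":[-0.001,0,0.096],"turn":0},{"jaw":5,"delta_pos":[-0.001,0,0.096],"turn":0}]' 30
python3 - <<'E'
from h import *
show()
im=camera("scene")[:,:,::-1]
cv2.imwrite(f"pics/scene2.png",cv2.resize(im[120:250,180:330],(690,598),interpolation=cv2.INTER_CUBIC))
E
```

```text
clock: 2.2
position: [0.5405, -0.0707, 0.1654]
ee_rot: [0.748, 0.664, -0.002, -0.0]
ft_force: [-11.4, -0.9, 0.7]
grip_width: 0.131
t 2.20 rackTCP [-55.7 -70.8] z 165.4 yawY-rack -0.001 tilt 0.003 F [-11.4  -0.9   0.7] grip 11.2 q7 -0.19
```

View pics/scene2.png

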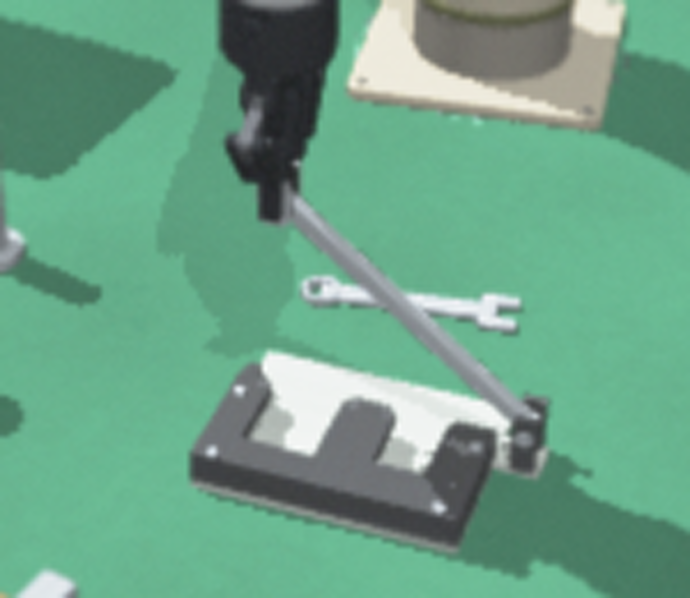

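The bar is pinched near its tip (opening 11 mm). A sideways 11 N suggests the bar lies 1–2 mm nearer than I thought. I swing it up along the arc, easing by 2 mm.

```bash
python3 -m handwheel '[{"jaw":5,"delta_pos":[0.008,-0.001,-0.010],"turn":0},{"jaw":5,"delta_pos":[0.017,-0.002,-0.019],"turn":0},{"jaw":5,"delta_pos":[0.036,-0.002,-0.036],"turn":0},{"jaw":5,"delta_pos":[0.057,-0.002,-0.051],"turn":0},{"jaw":5,"delta_pos":[0.079,-0.002,-0.063],"turn":0},{"jaw":5,"delta_pos":[0.091,-0.002,-0.069],"turn":0},{"jaw":5,"delta_pos":[0.103,-0.002,-0.073],"turn":0},{"jaw":5,"delta_pos":[0.103,-0.002,-0.073],"turn":0}]'
python3 - <<'E'
from h import *
show()
im=camera("scene")[:,:,::-1]
cv2.imwrite(f"pics/scene3.png",cv2.resize(im[100:250,180:330],(600,600),interpolation=cv2.INTER_CUBIC))
E
```

```text
clock: 2.92
position: [0.5529, 0.035, 0.2403]
ee_rot: [0.747, 0.665, 0.001, 0.001]
ft_force: [-6.6, -3.6, 10.5]
grip_width: 0.134
t 2.92 rackTCP [-55.9  35.6] z 240.3 yawY-rack 0.003 tilt 0.003 F [-6.6 -3.6 10.5] grip 11.5 q7 -0.37
```

View pics/scene3.png

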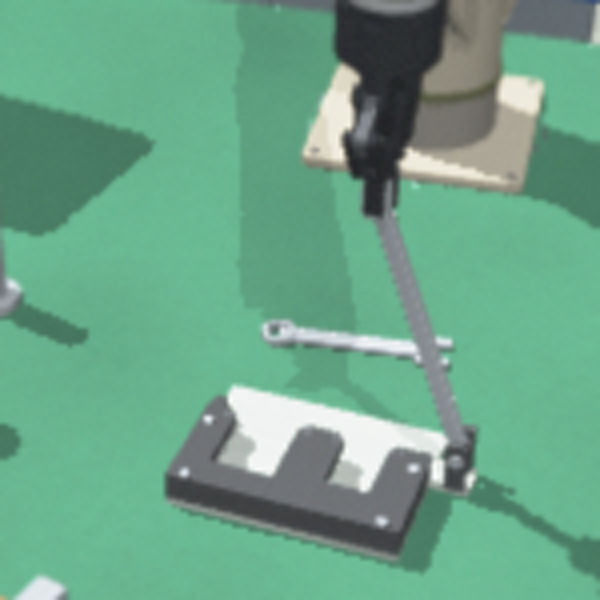

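The bar is following, now at about 1.23 rad. I continue to about 1.65.

```bash
python3 -m handwheel '[{"jaw":5,"delta_pos":[0.011,0,-0.004],"turn":0},{"jaw":5,"delta_pos":[0.023,-0.001,-0.007],"turn":0},{"jaw":5,"delta_pos":[0.047,-0.001,-0.012],"turn":0},{"jaw":5,"delta_pos":[0.073,-0.001,-0.014],"turn":0},{"jaw":5,"delta_pos":[0.087,-0.001,-0.014],"turn":0},{"jaw":5,"delta_pos":[0.098,-0.001,-0.013],"turn":0},{"jaw":5,"delta_pos":[0.098,-0.001,-0.013],"turn":0},{"jaw":60,"delta_pos":[0.098,-0.001,-0.013],"turn":0},{"jaw":60,"delta_pos":[0.098,-0.001,-0.013],"turn":0},{"jaw":60,"delta_pos":[0.098,-0.001,-0.013],"turn":0}]'
python3 - <<'E'
from h import *
show()
E
```

```text
clock: 3.8
position: [0.5626, 0.13, 0.2502]
ee_rot: [0.748, 0.664, -0.0, -0.0]
ft_force: [-0.3, 0.4, -0.1]
grip_width: 0.555
t 3.80 rackTCP [-57.4 131.1] z 250.2 yawY-rack -0.000 tilt 0.000 F [-0.3  0.4 -0.1] grip 47.4 q7 -0.56
```

```bash
python3 -m handwheel '[{"jaw":65,"delta_pos":[0,0,-0.04],"turn":0},{"jaw":65,"delta_pos":[0,0,-0.07],"turn":0},{"jaw":65,"delta_pos":[0,0,-0.07],"turn":0},{"jaw":65,"delta_pos":[-0.482,-0.086,-0.07],"turn":0},{"jaw":65,"delta_pos":[-0.482,-0.086,-0.07],"turn":0},{"jaw":65,"delta_pos":[-0.482,-0.086,-0.07],"turn":0},{"jaw":65,"delta_pos":[-0.482,-0.086,-0.07],"turn":0},{"jaw":65,"delta_pos":[-0.482,-0.086,-0.07],"turn":0},{"jaw":65,"delta_pos":[-0.482,-0.086,-0.07],"turn":0},{"jaw":65,"delta_pos":[-0.482,-0.086,-0.07],"turn":0}]'
python3 - <<'E'
from h import *
show();print(delta(-143.7,-350.8,200))
for n in("scene","top"):
    im=camera(n)[:,:,::-1]
    c=im[100:250,180:330] if n=="scene" else im[90:240,170:320]
    cv2.imwrite(f"pics/{n}4.png",cv2.resize(c,(600,600),interpolation=cv2.INTER_CUBIC))
E
```

```text
clock: 4.63
position: [0.4768, -0.1509, 0.3204]
ee_rot: [0.748, 0.664, 0.0, 0.0]
ft_force: [0.9, -0.7, -0.6]
grip_width: 0.759
t 4.63 rackTCP [-109.6 -157.9] z 320.4 yawY-rack -0.001 tilt 0.001 F [ 0.9 -0.7 -0.6] grip 64.9 q7 0.08
[-0.1929 -0.0341  0.1204]
```

View pics/top4.png

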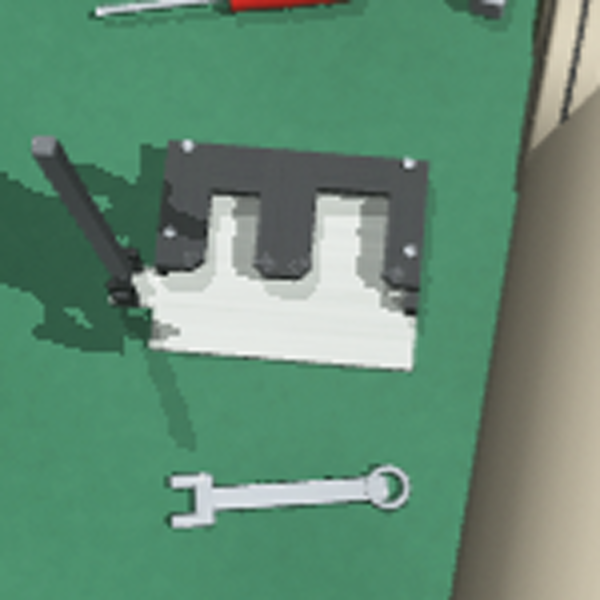

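View pics/scene4.png

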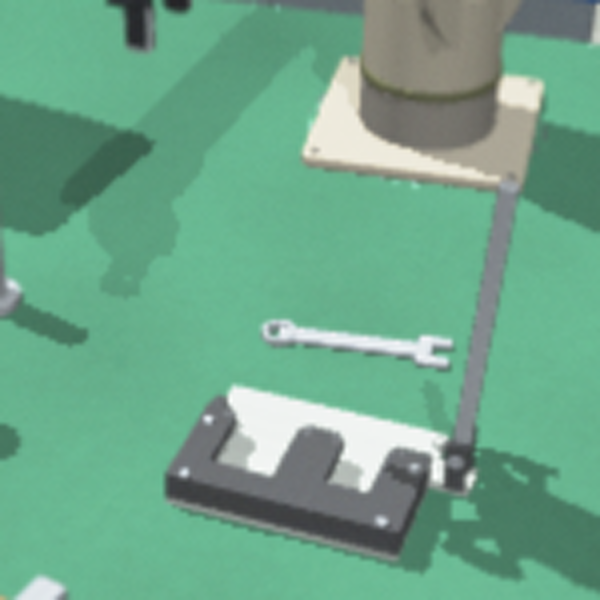

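The bar stands upright at top-crop (45,148)–(120,280), and the mouths are clear. I refit the rack from this unobstructed view and go above the slim bush.

```bash
python3 -m handwheel '[{"jaw":75,"delta_pos":[-0.193,-0.034,0.12],"turn":0},{"jaw":75,"delta_pos":[-0.193,-0.034,0.12],"turn":0},{"jaw":75,"delta_pos":[-0.193,-0.034,0.12],"turn":0},{"jaw":75,"delta_pos":[-0.193,-0.034,0.12],"turn":0},{"jaw":75,"delta_pos":[-0.193,-0.034,0.12],"turn":0},{"jaw":75,"delta_pos":[-0.193,-0.034,0.12],"turn":0},{"jaw":75,"delta_pos":[-0.193,-0.034,0.12],"turn":0},{"jaw":75,"delta_pos":[-0.193,-0.034,0.12],"turn":0}]'
python3 - <<'E'
from h import *
show();print(delta(-143.7,-350.8,56))
im=camera("top")[:,:,::-1]; cv2.imwrite("pics/top5_raw.png",im)
cv2.imwrite("pics/top5.png",cv2.resize(im[115:190,200:300],(800,600),interpolation=cv2.INTER_CUBIC))
cv2.imwrite("pics/top5b.png",cv2.resize(im[120:225,310:450],(800,600),interpolation=cv2.INTER_CUBIC))
E
```

```text
clock: 5.4
position: [0.4208, -0.3371, 0.1993]
ee_rot: [0.748, 0.663, 0.0, -0.001]
ft_force: [1.0, 0.5, 0.8]
grip_width: 0.876
t 5.40 rackTCP [-143.3 -349.3] z 199.3 yawY-rack -0.002 tilt 0.002 F [1.  0.5 0.8] grip 74.8 q7 0.42
[-0.0017 -0.0002  0.1433]
```

View pics/top5.png

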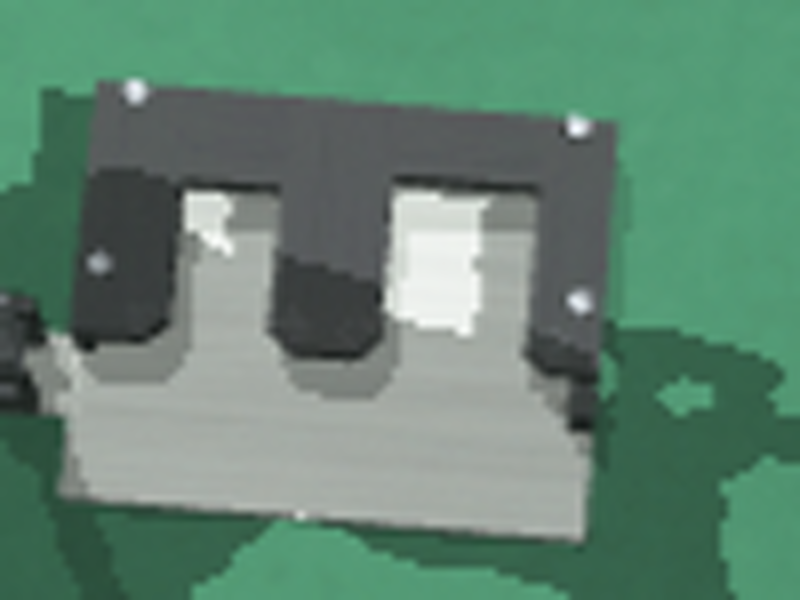

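View pics/top5b.png

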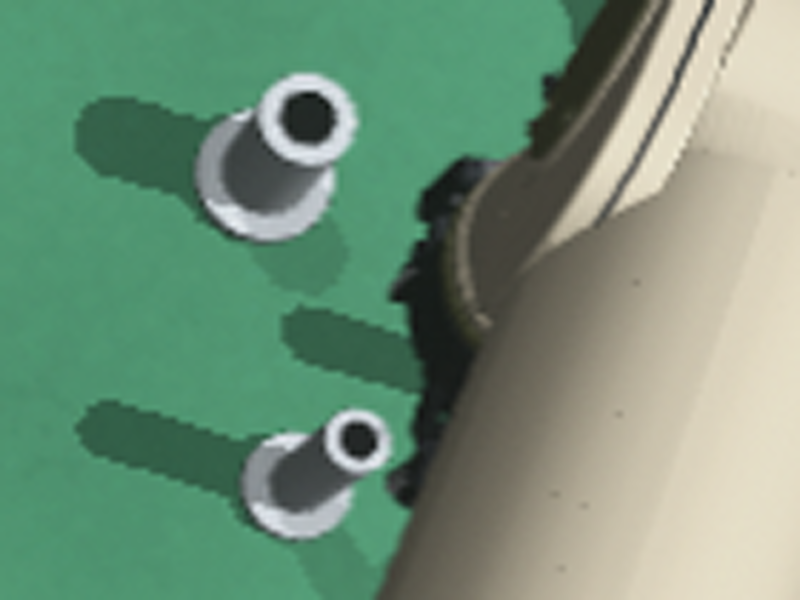

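The slots are clear, and the plate corners match the first fit after the crop's shift. The two finger tips show at about (400,490) and (400,285). I check their midpoint against the TCP's projection.

Run:
```python
from h import *
p=proj("top",[get_obs()["position"],[.4202,-.3385,.12]]);s=800/140
print((p-[310,120]+.5)*s-.5)
```

```text
[[404.34100924 397.77057315]
 [358.38283441 440.24235139]]
```

Consistent. I descend and grip the slim bush.

```bash
python3 -m handwheel '[{"jaw":75,"delta_pos":[-0.001,0,0.04],"turn":0},{"jaw":75,"delta_pos":[-0.001,0,0.08],"turn":0},{"jaw":75,"delta_pos":[-0.001,0,0.12],"turn":0},{"jaw":75,"delta_pos":[-0.001,0,0.143],"turn":0},{"jaw":75,"delta_pos":[-0.001,0,0.143],"turn":0},{"jaw":20,"delta_pos":[-0.001,0,0.143],"turn":0},{"jaw":20,"delta_pos":[-0.001,0,0.143],"turn":0},{"jaw":20,"delta_pos":[-0.001,0,0.143],"turn":0},{"jaw":20,"delta_pos":[-0.001,0,0.143],"turn":0},{"jaw":20,"delta_pos":[-0.001,0,0.143],"turn":0}]' 60
python3 - <<'E'
from h import *
show()
im=camera("scene")[:,:,::-1]
cv2.imwrite(f"pics/scene6.png",cv2.resize(im[100:230,100:230],(600,600),interpolation=cv2.INTER_CUBIC))
E
```

```text
clock: 6.28
position: [0.4227, -0.3386, 0.0596]
ee_rot: [0.747, 0.664, 0.0, 0.002]
ft_force: [-2.2, 0.7, 9.4]
grip_width: 0.338
t 6.28 rackTCP [-141.2 -350.6] z 59.6 yawY-rack 0.000 tilt 0.004 F [-2.2  0.7  9.4] grip 28.8 q7 0.38
```

View pics/scene6.png

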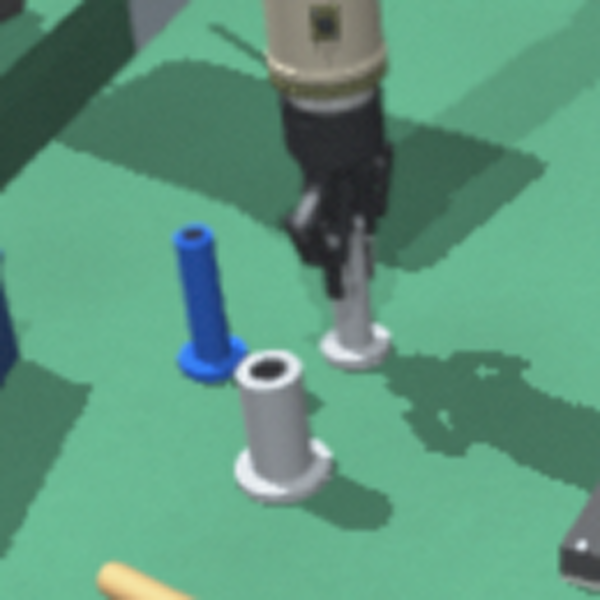

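The slim bush is gripped (28.8 mm on the scale), clear of the blue one. Lift and carry to in front of the narrow slot.

```bash
python3 -m handwheel '[{"jaw":20,"delta_pos":[0,0,-0.03],"turn":0},{"jaw":20,"delta_pos":[0,0,-0.06],"turn":0},{"jaw":20,"delta_pos":[0.03,0.004,-0.06],"turn":0},{"jaw":20,"delta_pos":[0.07,0.01,-0.06],"turn":0},{"jaw":20,"delta_pos":[0.11,0.015,-0.06],"turn":0},{"jaw":20,"delta_pos":[0.15,0.02,-0.06],"turn":0},{"jaw":20,"delta_pos":[0.19,0.025,-0.06],"turn":0},{"jaw":20,"delta_pos":[0.23,0.03,-0.06],"turn":0},{"jaw":20,"delta_pos":[0.26,0.033,-0.06],"turn":0},{"jaw":20,"delta_pos":[0.28,0.035,-0.06],"turn":0}]'
python3 - <<'E'
from h import *
show();print(delta(-92,42,118))
E
```

```text
clock: 7.17
position: [0.4899, -0.0595, 0.1183]
ee_rot: [0.746, 0.666, 0.001, 0.0]
ft_force: [-0.8, 0.5, -2.5]
grip_width: 0.337
t 7.17 rackTCP [-107.3  -65.6] z 118.3 yawY-rack 0.004 tilt 0.002 F [-0.8  0.5 -2.5] grip 28.7 q7 -0.17
[0.1075 0.0157 0.0004]
```

```bash
python3 -m handwheel '[{"jaw":20,"delta_pos":[0.03,0.005,0],"turn":0},{"jaw":20,"delta_pos":[0.06,0.01,0],"turn":0},{"jaw":20,"delta_pos":[0.09,0.014,0],"turn":0},{"jaw":20,"delta_pos":[0.107,0.016,0],"turn":0},{"jaw":20,"delta_pos":[0.107,0.016,0.02],"turn":0},{"jaw":20,"delta_pos":[0.107,0.016,0.045],"turn":0},{"jaw":20,"delta_pos":[0.107,0.016,0.045],"turn":0}]'
python3 - <<'E'
from h import *
show()
for n in("scene","top"):
    im=camera(n)[:,:,::-1];cv2.imwrite(f"pics/{n}7_raw.png",im)
    c=im[130:230,220:320] if n=="scene" else im[100:200,190:290]
    cv2.imwrite(f"pics/{n}7.png",cv2.resize(c,(600,600),interpolation=cv2.INTER_CUBIC))
E
```

```text
clock: 7.75
position: [0.5153, 0.0408, 0.0691]
ee_rot: [0.747, 0.665, -0.002, -0.002]
ft_force: [-2.0, 0.1, -3.3]
grip_width: 0.34
t 7.75 rackTCP [-93.9  37. ] z 69.1 yawY-rack 0.001 tilt 0.005 F [-2.   0.1 -3.3] grip 29.0 q7 -0.44
```

View pics/top7.png

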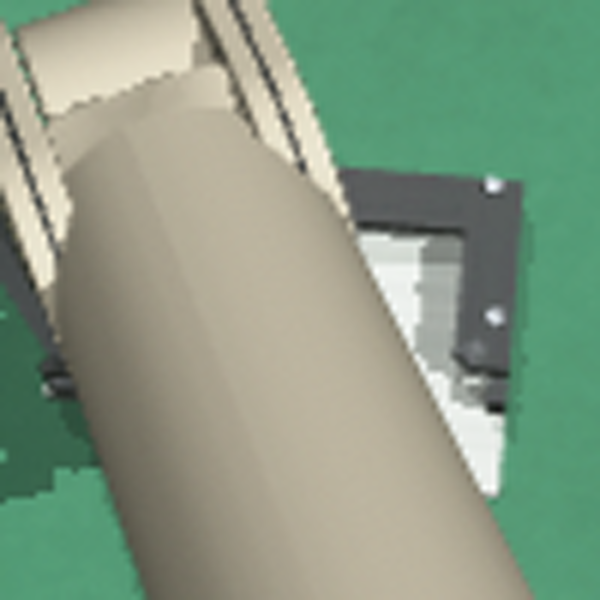

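View pics/scene7.png

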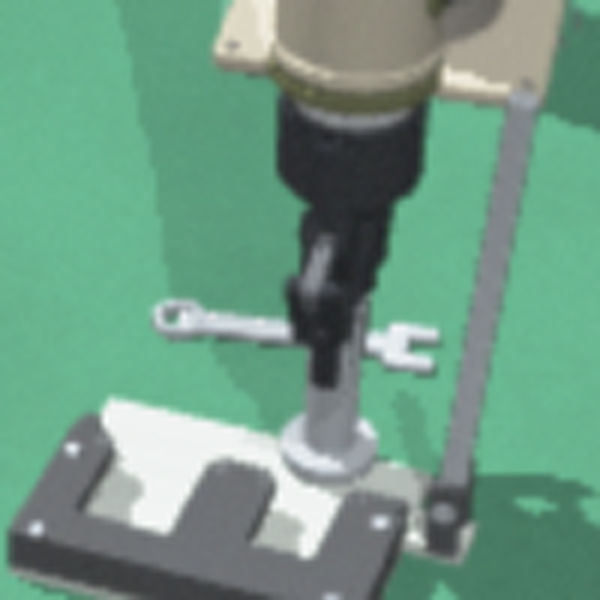

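The slim bush is over the apron, flange at scene-crop (330,447), just in front of the narrow slot. The bar is upright and clear of the gripper.

```bash
python3 -m handwheel '[{"jaw":20,"delta_pos":[0,0,0],"turn":0},{"jaw":20,"delta_pos":[0,0,0],"turn":0}]'
python3 - <<'E'
from h import *
show()
im=cv2.imread("pics/scene7_raw.png")
c=im[195:225,255:295];cv2.imwrite("pics/scene7c.png",cv2.resize(c,(800,600),interpolation=cv2.INTER_CUBIC))
s=lambda u,v:cr((u,v),6,(220,130))
print("flange centre top",rack(onz("scene",s(330,441),.0195))*1000)
# projections of expected rack features
P=[[*world(-.045,.060),.031],[*world(-.045,.024),.031],[*world(.015,.060),.031],[*world(.015,.024),.031]]
print((proj("scene",P)-[220,130]+.5)*6-.5)
E
```

```text
clock: 8.02
position: [0.5186, 0.0407, 0.0739]
ee_rot: [0.748, 0.664, 0.001, 0.001]
ft_force: [-0.3, 0.7, -3.5]
grip_width: 0.336
t 8.02 rackTCP [-90.6  37.3] z 73.9 yawY-rack -0.000 tilt 0.002 F [-0.3  0.7 -3.5] grip 28.7 q7 -0.44
flange centre top [-90.44221085  37.05983275]
[[347.61394644 485.40468116]
 [283.01890636 470.19711188]
 [314.33996847 557.33782266]
 [247.69321434 541.10581142]]
```

View pics/scene7c.png

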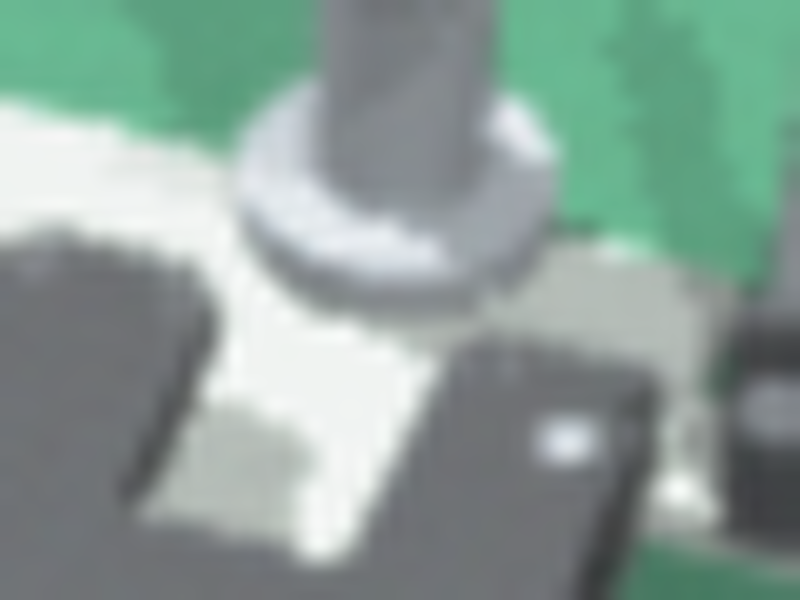

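```bash
python3 -m handwheel '[{"jaw":20,"delta_pos":[0.005,0,0.003],"turn":0},{"jaw":20,"delta_pos":[0.005,0,0.006],"turn":0},{"jaw":20,"delta_pos":[0.005,0,0.006],"turn":0},{"jaw":20,"delta_pos":[0.005,0,0.006],"turn":0}]'
python3 - <<'E'
from h import *
show()
im=camera("scene")[:,:,::-1]
c=im[195:225,255:295];cv2.imwrite("pics/scene8c.png",cv2.resize(c,(800,600),interpolation=cv2.INTER_CUBIC))
show()
E
```

```text
clock: 8.35
position: [0.5181, 0.0458, 0.0661]
ee_rot: [0.747, 0.664, -0.0, -0.0]
ft_force: [-0.6, -0.2, -3.1]
grip_width: 0.335
t 8.35 rackTCP [-91.7  42.4] z 66.1 yawY-rack 0.001 tilt 0.000 F [-0.6 -0.2 -3.1] grip 28.6 q7 -0.46
t 8.40 rackTCP [-91.6  42.2] z 66.2 yawY-rack 0.000 tilt 0.000 F [ 0.3 -0.8 -2.5] grip 29.0 q7 -0.46
```

View pics/scene8c.png

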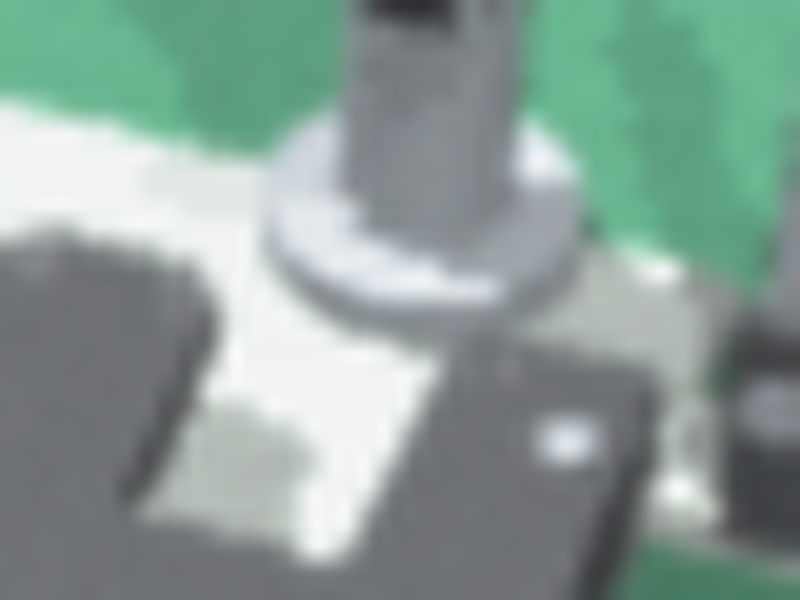

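The flange is in line with the slot, 0.5 mm above the base by measure. I slide in most of the way, 1 mm higher, watching the force.

```bash
python3 -m handwheel '[{"jaw":20,"delta_pos":[0,0.006,-0.001],"turn":0},{"jaw":20,"delta_pos":[0,0.014,-0.001],"turn":0},{"jaw":20,"delta_pos":[0,0.022,-0.001],"turn":0},{"jaw":20,"delta_pos":[0,0.030,-0.001],"turn":0},{"jaw":20,"delta_pos":[0,0.038,-0.001],"turn":0},{"jaw":20,"delta_pos":[0,0.044,-0.001],"turn":0},{"jaw":20,"delta_pos":[0,0.05,-0.001],"turn":0},{"jaw":20,"delta_pos":[0,0.05,-0.001],"turn":0}]'
python3 -c "
from h import *
show()"
```

```text
clock: 9.07
position: [0.569, 0.0397, 0.0671]
ee_rot: [0.748, 0.664, 0.0, 0.0]
ft_force: [-0.5, -0.5, -2.8]
grip_width: 0.336
t 9.07 rackTCP [-40.4  42.3] z 67.1 yawY-rack -0.000 tilt 0.001 F [-0.5 -0.5 -2.8] grip 28.7 q7 -0.46
```

```bash
python3 -m handwheel '[{"jaw":20,"delta_pos":[0,0.006,0],"turn":0},{"jaw":20,"delta_pos":[0,0.014,0],"turn":0},{"jaw":20,"delta_pos":[0,0.022,0],"turn":0},{"jaw":20,"delta_pos":[0,0.028,0],"turn":0},{"jaw":20,"delta_pos":[0,0.034,0],"turn":0},{"jaw":20,"delta_pos":[0,0.036,0],"turn":0},{"jaw":20,"delta_pos":[0,0.036,0],"turn":0}]'
python3 -c "
from h import *
show()"
```

```text
clock: 9.65
position: [0.6041, 0.0356, 0.067]
ee_rot: [0.748, 0.664, 0.0, -0.0]
ft_force: [-0.5, -0.1, -3.0]
grip_width: 0.336
t 9.65 rackTCP [-5.2 42.3] z 67.0 yawY-rack 0.000 tilt 0.000 F [-0.5 -0.1 -3. ] grip 28.7 q7 -0.45
```

```bash
python3 -m handwheel '[{"jaw":20,"delta_pos":[0,0.003,0],"turn":0},{"jaw":20,"delta_pos":[0,0.005,0],"turn":0},{"jaw":20,"delta_pos":[0,0.006,0],"turn":0},{"jaw":20,"delta_pos":[0,0.006,0],"turn":0}]'
python3 -c "
from h import *
show()
cv2.imwrite('pics/scene9.png',cv2.resize(camera('scene')[130:230,220:320,::-1],(600,600),interpolation=cv2.INTER_CUBIC))"
```

```text
clock: 9.98
position: [0.6077, 0.0354, 0.0668]
ee_rot: [0.747, 0.665, -0.002, -0.001]
ft_force: [-9.0, -0.0, 1.6]
grip_width: 0.337
t 9.98 rackTCP [-1.5 42.5] z 66.8 yawY-rack 0.001 tilt 0.004 F [-9.  -0.   1.6] grip 28.8 q7 -0.45
```

View pics/scene9.png

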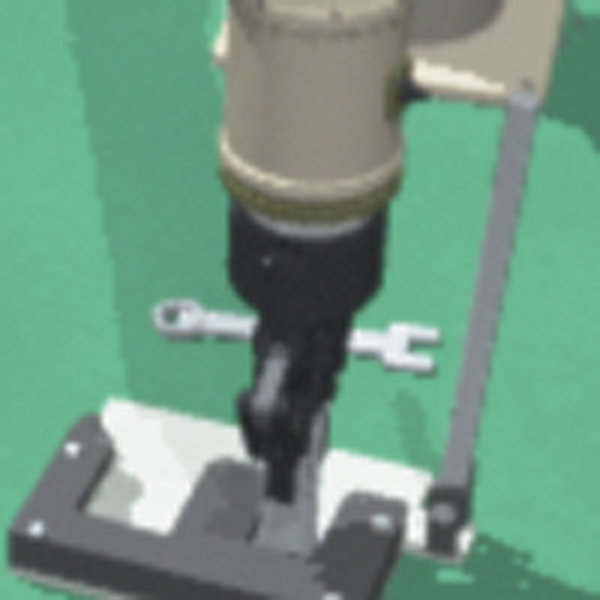

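Contact 1.5 mm before the computed home, with 9 N. That is the same 1.5–2 mm offset the bar showed. I ease off, lower onto the base and release.

```bash
python3 -m handwheel '[{"jaw":20,"delta_pos":[0,-0.001,0.001],"turn":0},{"jaw":20,"delta_pos":[0,-0.001,0.002],"turn":0},{"jaw":20,"delta_pos":[0,-0.001,0.002],"turn":0},{"jaw":70,"delta_pos":[0,-0.001,0.002],"turn":0},{"jaw":70,"delta_pos":[0,-0.001,0.002],"turn":0},{"jaw":70,"delta_pos":[0,-0.001,0.002],"turn":0},{"jaw":70,"delta_pos":[0,-0.001,0.002],"turn":0},{"jaw":70,"delta_pos":[0,-0.001,-0.01],"turn":0}]'
python3 -c "
from h import *
show()"
```

```text
clock: 10.7
position: [0.6074, 0.0348, 0.0756]
ee_rot: [0.747, 0.664, -0.001, -0.001]
ft_force: [-0.0, -0.2, -2.0]
grip_width: 0.819
t 10.70 rackTCP [-1.7 41.9] z 75.6 yawY-rack 0.000 tilt 0.003 F [-0.  -0.2 -2. ] grip 70.0 q7 -0.44
```

```bash
python3 -m handwheel '[{"jaw":70,"delta_pos":[0,0,-0.04],"turn":0},{"jaw":70,"delta_pos":[0,0,-0.08],"turn":0},{"jaw":75,"delta_pos":[0,0,-0.12],"turn":0},{"jaw":75,"delta_pos":[-0.02,0,-0.13],"turn":0},{"jaw":75,"delta_pos":[-0.371,0.017,-0.13],"turn":0},{"jaw":75,"delta_pos":[-0.371,0.017,-0.13],"turn":0},{"jaw":75,"delta_pos":[-0.371,0.017,-0.13],"turn":0},{"jaw":75,"delta_pos":[-0.371,0.017,-0.13],"turn":0},{"jaw":75,"delta_pos":[-0.371,0.017,-0.13],"turn":0},{"jaw":75,"delta_pos":[-0.371,0.017,-0.13],"turn":0}]'
python3 - <<'E'
from h import *
show();print(delta(15.9,-329.4,140))
for n in("scene","top"):
    im=camera(n)[:,:,::-1];cv2.imwrite(f"pics/{n}10_raw.png",im)
    c=im[170:230,215:295] if n=="scene" else im[115:190,185:285]
    cv2.imwrite(f"pics/{n}10.png",cv2.resize(c,(800,600),interpolation=cv2.INTER_CUBIC))
E
```

```text
clock: 11.53
position: [0.5887, -0.2362, 0.2086]
ee_rot: [0.747, 0.664, 0.0, 0.001]
ft_force: [0.4, -0.1, -0.6]
grip_width: 0.879
t 11.53 rackTCP [  11.5 -229.4] z 208.6 yawY-rack 0.001 tilt 0.002 F [ 0.4 -0.1 -0.6] grip 75.1 q7 0.07
[-0.1     0.0042  0.0686]
```

View pics/top10.png

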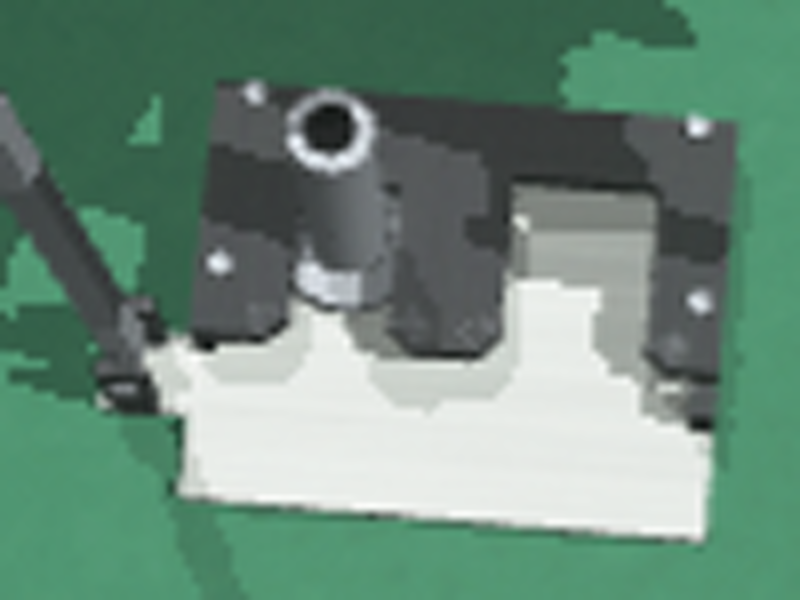

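View pics/scene10.png

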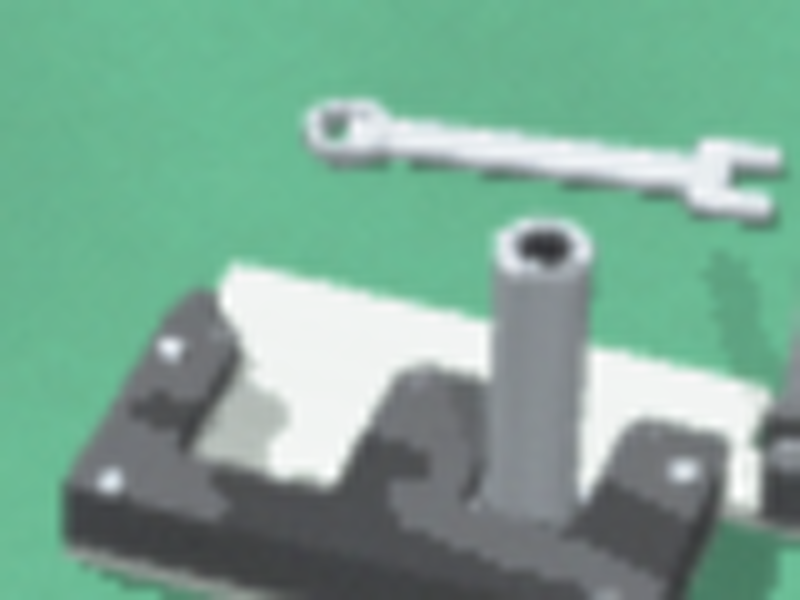

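The slim bush stands upright in the narrow slot: rim at top-crop (331,129) and scene-crop (543,246), flange front at top-crop (345,290) under the plate.

```bash
python3 -m handwheel '[{"jaw":75,"delta_pos":[-0.1,0.004,0.069],"turn":0},{"jaw":75,"delta_pos":[-0.1,0.004,0.069],"turn":0},{"jaw":75,"delta_pos":[-0.1,0.004,0.069],"turn":0},{"jaw":75,"delta_pos":[-0.1,0.004,0.069],"turn":0},{"jaw":75,"delta_pos":[-0.1,0.004,0.069],"turn":0}]'
python3 - <<'E'
from h import *
print("slim top cam",rack(onz("top",cr((331,129),8,(185,115)),.126))*1000)
print("slim scene",rack(onz("scene",cr((543,246),10,(215,170)),.126))*1000)
show();print(delta(15.9,-329.4,41))
E
```

```text
clock: 12.05
position: [0.5797, -0.336, 0.137]
ee_rot: [0.749, 0.663, -0.001, -0.001]
ft_force: [0.6, 1.9, 1.1]
grip_width: 0.879
slim top cam [ 0.40017411 42.01651862]
slim scene [-4.10532293e-02  4.12629111e+01]
t 12.05 rackTCP [  14.3 -329.6] z 137.0 yawY-rack -0.003 tilt 0.002 F [0.6 1.9 1.1] grip 75.0 q7 0.20
[0.0002 0.0018 0.096 ]
```

Slim is home within 1 mm in both views. Now I grip the stout bush.

```bash
python3 -m handwheel '[{"jaw":75,"delta_pos":[0,0.001,0.035],"turn":0},{"jaw":75,"delta_pos":[0,0.001,0.07],"turn":0},{"jaw":75,"delta_pos":[0,0.001,0.096],"turn":0},{"jaw":75,"delta_pos":[0,0.001,0.096],"turn":0},{"jaw":35,"delta_pos":[0,0.001,0.096],"turn":0},{"jaw":35,"delta_pos":[0,0.001,0.096],"turn":0},{"jaw":35,"delta_pos":[0,0.001,0.096],"turn":0},{"jaw":35,"delta_pos":[0,0.001,0.096],"turn":0},{"jaw":35,"delta_pos":[0,0.001,0.096],"turn":0}]' 70
python3 -c "
from h import *
show()"
```

```text
clock: 12.8
position: [0.584, -0.3344, 0.0457]
ee_rot: [0.747, 0.664, 0.001, 0.002]
ft_force: [-1.7, 1.9, 7.1]
grip_width: 0.523
t 12.80 rackTCP [  18.4 -327.5] z 45.7 yawY-rack 0.001 tilt 0.004 F [-1.7  1.9  7.1] grip 44.6 q7 0.17
```

```bash
python3 -m handwheel '[{"jaw":35,"delta_pos":[0,0,-0.03],"turn":0},{"jaw":35,"delta_pos":[0,-0.005,-0.06],"turn":0},{"jaw":35,"delta_pos":[0.035,-0.02,-0.06],"turn":0},{"jaw":35,"delta_pos":[0.07,-0.035,-0.06],"turn":0},{"jaw":35,"delta_pos":[0.105,-0.05,-0.06],"turn":0},{"jaw":35,"delta_pos":[0.14,-0.065,-0.06],"turn":0},{"jaw":35,"delta_pos":[0.175,-0.08,-0.06],"turn":0},{"jaw":35,"delta_pos":[0.21,-0.095,-0.06],"turn":0},{"jaw":35,"delta_pos":[0.24,-0.105,-0.06],"turn":0},{"jaw":35,"delta_pos":[0.26,-0.115,-0.06],"turn":0}]'
python3 -c "
from h import *
show();print(delta(-98,-40,60))"
```

```text
clock: 13.63
position: [0.4984, -0.0587, 0.1037]
ee_rot: [0.746, 0.666, 0.001, 0.001]
ft_force: [0.3, 0.9, -5.5]
grip_width: 0.523
t 13.63 rackTCP [-99.  -63.7] z 103.7 yawY-rack 0.004 tilt 0.002 F [ 0.3  0.9 -5.5] grip 44.7 q7 -0.20
[0.0237 0.0009 0.0437]
```

```bash
python3 -m handwheel '[{"jaw":35,"delta_pos":[0.012,0.001,0],"turn":0},{"jaw":35,"delta_pos":[0.024,0.001,0.01],"turn":0},{"jaw":35,"delta_pos":[0.024,0.001,0.025],"turn":0},{"jaw":35,"delta_pos":[0.024,0.001,0.04],"turn":0},{"jaw":35,"delta_pos":[0.024,0.001,0.044],"turn":0},{"jaw":35,"delta_pos":[0.024,0.001,0.044],"turn":0},{"jaw":35,"delta_pos":[0.024,0.001,0.044],"turn":0}]'
python3 -c "
from h import *
show()
im=camera('scene')[:,:,::-1]
cv2.imwrite('pics/scene11.png',cv2.resize(im[180:225,225:285],(800,600),interpolation=cv2.INTER_CUBIC))
show()"
```

```text
clock: 14.22
position: [0.5028, -0.0387, 0.0592]
ee_rot: [0.747, 0.664, 0.0, 0.0]
ft_force: [-0.3, 0.4, -4.3]
grip_width: 0.527
t 14.22 rackTCP [-97.  -43.4] z 59.2 yawY-rack 0.000 tilt 0.001 F [-0.3  0.4 -4.3] grip 45.0 q7 -0.28
t 14.27 rackTCP [-96.7 -43.4] z 59.4 yawY-rack 0.000 tilt 0.002 F [ 0.7 -0.4 -4.5] grip 44.4 q7 -0.28
```

View pics/scene11.png

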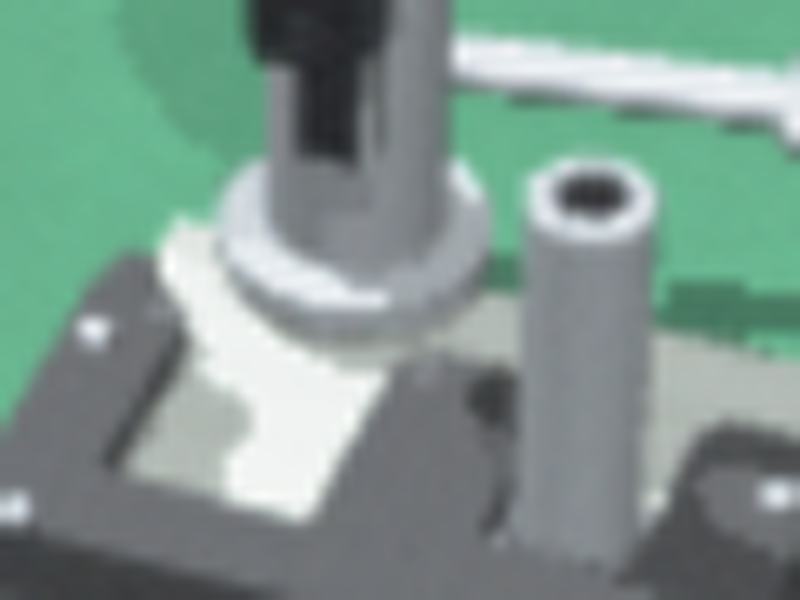

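The flange is in front of the wide slot, centred at crop (354,228). I work out where it is.

```bash
python3 -c "
from h import *
for p in [(354,228),(358,228),(354,234)]: print(rack(onz('scene',cr(p,800/60,(225,180)),.0237))*1000)
c=world(-.0967,-.0434)
for dy in(0,-.002):
  C=world(-.0967,-.0434+dy);a=np.linspace(0,6.283,60)
  q=proj('scene',np.c_[C[0]+.035*np.cos(a),C[1]+.035*np.sin(a),0*a+.0237]);q=(q-[225,180]+.5)*800/60-.5;print(q.min(0),q.max(0))
"
```

```text
[-90.54531831 -45.16666912]
[-90.8932676  -44.22694334]
[-88.29315399 -44.37342949]
[229.60622127 129.52720947] [507.93447176 304.1634131 ]
[222.14679586 127.85949044] [500.3800185  302.36311219]
```

Image and grasp estimate put the bush at y between -45.3 and -46.5 (2–3 mm right of the TCP). I shift left 3.5 mm and lower 5.5 mm.

```bash
python3 -m handwheel '[{"jaw":35,"delta_pos":[0.0035,0,0.003],"turn":0},{"jaw":35,"delta_pos":[0.0035,0,0.0055],"turn":0},{"jaw":35,"delta_pos":[0.0035,0,0.0055],"turn":0},{"jaw":35,"delta_pos":[0.0035,0,0.0055],"turn":0}]'
python3 -c "
from h import *
show()
im=camera('scene')[:,:,::-1]
cv2.imwrite('pics/scene12.png',cv2.resize(im[180:225,225:285],(800,600),interpolation=cv2.INTER_CUBIC))
show()"
```

```text
clock: 14.6
position: [0.5027, -0.0351, 0.0527]
ee_rot: [0.747, 0.664, -0.0, 0.0]
ft_force: [0.3, 0.5, -5.0]
grip_width: 0.523
t 14.60 rackTCP [-97.5 -39.9] z 52.7 yawY-rack 0.001 tilt 0.000 F [ 0.3  0.5 -5. ] grip 44.7 q7 -0.29
t 14.65 rackTCP [-97.4 -40. ] z 52.8 yawY-rack 0.000 tilt 0.000 F [-0.2  0.9 -4.7] grip 44.5 q7 -0.29
```

View pics/scene12.png

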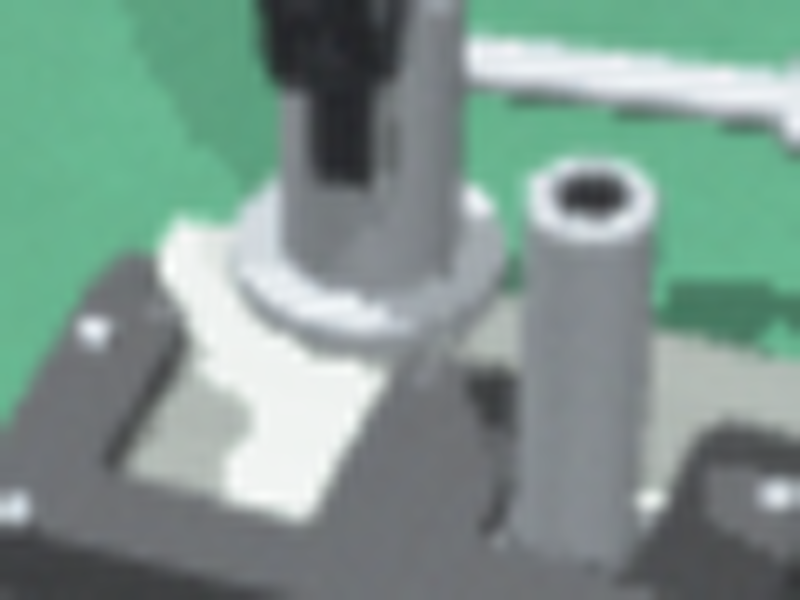

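In line with the slot, bottom about 7 mm above the bench. Slide in, 1 mm higher.

```bash
python3 -m handwheel '[{"jaw":35,"delta_pos":[0,0.006,-0.001],"turn":0},{"jaw":35,"delta_pos":[0,0.014,-0.001],"turn":0},{"jaw":35,"delta_pos":[0,0.022,-0.001],"turn":0},{"jaw":35,"delta_pos":[0,0.030,-0.001],"turn":0},{"jaw":35,"delta_pos":[0,0.038,-0.001],"turn":0},{"jaw":35,"delta_pos":[0,0.044,-0.001],"turn":0},{"jaw":35,"delta_pos":[0,0.05,-0.001],"turn":0},{"jaw":35,"delta_pos":[0,0.05,-0.001],"turn":0}]'
python3 -c "
from h import *
show()
im=camera('scene')[:,:,::-1]
cv2.imwrite('pics/scene13.png',cv2.resize(im[180:225,225:285],(800,600),interpolation=cv2.INTER_CUBIC))
"
```

```text
clock: 15.32
position: [0.5536, -0.0411, 0.0536]
ee_rot: [0.747, 0.664, 0.0, 0.0]
ft_force: [-0.5, -0.0, -5.0]
grip_width: 0.525
t 15.32 rackTCP [-46.3 -39.8] z 53.6 yawY-rack 0.000 tilt 0.001 F [-0.5 -0.  -5. ] grip 44.8 q7 -0.31
```

View pics/scene13.png

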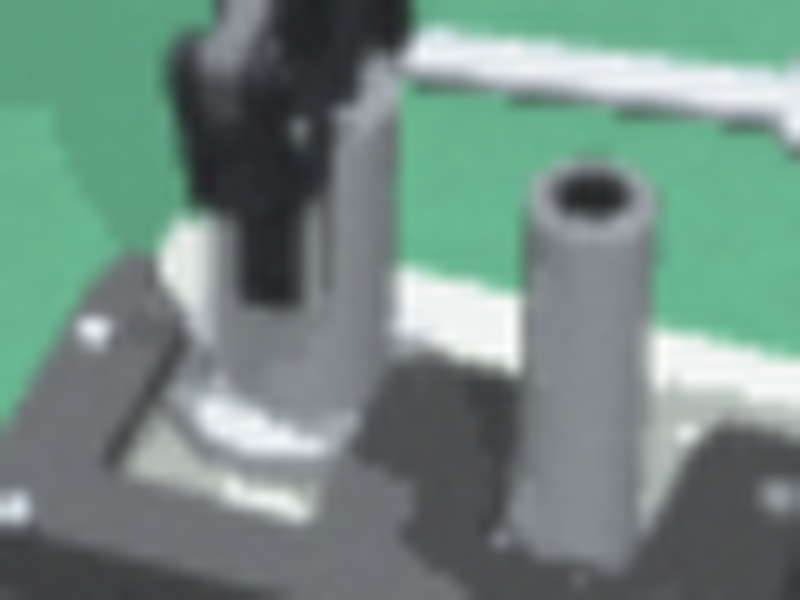

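The flange is under the plate and the barrel centred in the slot, with no side force. Continue.

```bash
python3 -m handwheel '[{"jaw":35,"delta_pos":[0,0.006,0],"turn":0},{"jaw":35,"delta_pos":[0,0.014,0],"turn":0},{"jaw":35,"delta_pos":[0,0.022,0],"turn":0},{"jaw":35,"delta_pos":[0,0.030,0],"turn":0},{"jaw":35,"delta_pos":[0,0.037,0],"turn":0},{"jaw":35,"delta_pos":[0,0.041,0],"turn":0},{"jaw":35,"delta_pos":[0,0.041,0],"turn":0}]'
python3 -c "
from h import *
show()"
```

```text
clock: 15.95
position: [0.594, -0.0459, 0.0536]
ee_rot: [0.747, 0.664, 0.0, 0.0]
ft_force: [0.7, -0.4, -4.1]
grip_width: 0.528
t 15.95 rackTCP [ -5.5 -39.8] z 53.6 yawY-rack 0.000 tilt 0.001 F [ 0.7 -0.4 -4.1] grip 45.1 q7 -0.31
```

```bash
python3 -m handwheel '[{"jaw":35,"delta_pos":[0,0.003,0],"turn":0},{"jaw":35,"delta_pos":[0,0.005,0],"turn":0},{"jaw":35,"delta_pos":[0,0.0065,0],"turn":0},{"jaw":35,"delta_pos":[0,0.0065,0],"turn":0}]'
python3 -c "
from h import *
show()"
```

```text
clock: 16.28
position: [0.598, -0.0464, 0.0532]
ee_rot: [0.747, 0.664, -0.001, -0.001]
ft_force: [-6.1, 1.3, -1.6]
grip_width: 0.526
t 16.28 rackTCP [ -1.6 -39.8] z 53.2 yawY-rack 0.001 tilt 0.004 F [-6.1  1.3 -1.6] grip 44.9 q7 -0.31
```

Contact at the same -1.6 mm. Lower, release and rise.

```bash
python3 -m handwheel '[{"jaw":35,"delta_pos":[0,-0.001,0.001],"turn":0},{"jaw":35,"delta_pos":[0,-0.001,0.002],"turn":0},{"jaw":35,"delta_pos":[0,-0.001,0.002],"turn":0},{"jaw":75,"delta_pos":[0,-0.001,0.002],"turn":0},{"jaw":75,"delta_pos":[0,-0.001,0.002],"turn":0},{"jaw":75,"delta_pos":[0,-0.001,0.002],"turn":0},{"jaw":75,"delta_pos":[0,-0.001,-0.008],"turn":0},{"jaw":75,"delta_pos":[0,-0.001,-0.04],"turn":0},{"jaw":75,"delta_pos":[0,-0.001,-0.08],"turn":0},{"jaw":75,"delta_pos":[0,-0.001,-0.12],"turn":0}]'
python3 -c "
from h import *
show()"
```

```text
clock: 17.12
position: [0.5982, -0.0463, 0.1757]
ee_rot: [0.747, 0.664, -0.0, -0.0]
ft_force: [0.7, -0.8, -0.1]
grip_width: 0.879
t 17.12 rackTCP [ -1.3 -39.8] z 175.7 yawY-rack 0.001 tilt 0.001 F [ 0.7 -0.8 -0.1] grip 75.0 q7 -0.26
```

```bash
python3 -m handwheel '[{"jaw":75,"delta_pos":[-0.01,0,-0.04],"turn":0},{"jaw":75,"delta_pos":[-0.05,-0.01,-0.08],"turn":0},{"jaw":60,"delta_pos":[-0.09,-0.02,-0.12],"turn":0},{"jaw":60,"delta_pos":[-0.13,-0.03,-0.15],"turn":0},{"jaw":60,"delta_pos":[-0.17,-0.04,-0.15],"turn":0},{"jaw":60,"delta_pos":[-0.19,-0.055,-0.15],"turn":0},{"jaw":60,"delta_pos":[-0.19,-0.055,-0.15],"turn":0}]'
python3 - <<'E'
from h import *
show();print(delta(-57,131,330))
for n in("scene","top"):
    im=camera(n)[:,:,::-1];cv2.imwrite(f"pics/{n}14_raw.png",im)
    c=im[170:230,215:295] if n=="scene" else im[115:190,185:285]
    cv2.imwrite(f"pics/{n}14.png",cv2.resize(c,(800,600),interpolation=cv2.INTER_CUBIC))
E
```

```text
clock: 17.7
position: [0.5194, -0.2345, 0.3267]
ee_rot: [0.749, 0.662, -0.0, 0.002]
ft_force: [0.8, -0.9, -0.9]
grip_width: 0.704
t 17.70 rackTCP [ -57.5 -235.9] z 326.7 yawY-rack -0.006 tilt 0.005 F [ 0.8 -0.9 -0.9] grip 60.1 q7 0.15
[ 0.3669 -0.0016 -0.0045]
```

View pics/top14.png

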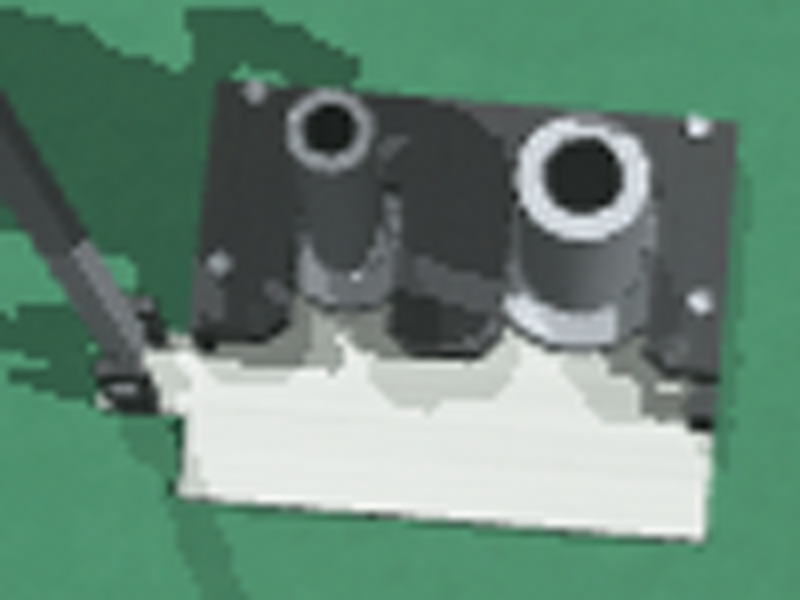

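View pics/scene14.png

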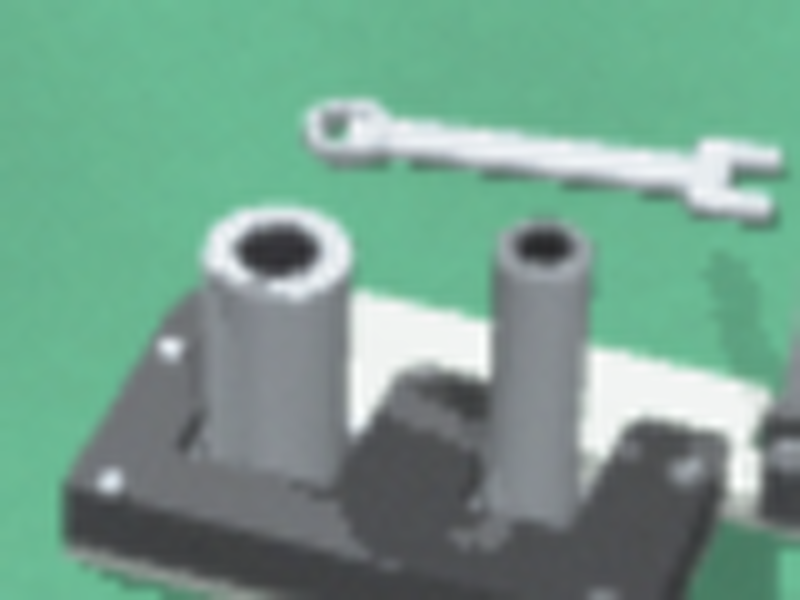

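Both bushes stand upright in their slots, flanges under the plate. Stout rim at top-crop (583,178) and scene-crop (278,254); slim rim at (331,129) and (543,247).

```bash
python3 - <<'E'
from h import *
for nm,t,s,z in[("stout",(583,178),(278,254),.101),("slim",(330,129),(543,247),.126)]:
  print(nm,rack(onz("top",cr(t,8,(185,115)),z))*1000,rack(onz("scene",cr(s,10,(215,170)),z))*1000)
E
python3 -m handwheel '[{"jaw":60,"delta_pos":[0.367,0,-0.006],"turn":0.002},{"jaw":60,"delta_pos":[0.367,0,-0.006],"turn":0.002},{"jaw":60,"delta_pos":[0.367,0,-0.006],"turn":0.002},{"jaw":60,"delta_pos":[0.367,0,-0.006],"turn":0.002},{"jaw":60,"delta_pos":[0.367,0,-0.006],"turn":0.002},{"jaw":60,"delta_pos":[0.367,0,-0.006],"turn":0.002},{"jaw":60,"delta_pos":[0.367,0,-0.006],"turn":0.002},{"jaw":60,"delta_pos":[0.367,0,-0.006],"turn":0.002},{"jaw":60,"delta_pos":[0.367,0,-0.006],"turn":0.002},{"jaw":60,"delta_pos":[0.367,0,-0.006],"turn":0.002}]' 30
python3 -c "
from h import *
show();print(delta(-57,131,250))"
```

```text
stout [ -0.55706298 -42.26185143] [  1.60104192 -42.08851358]
slim [ 0.371381   42.34732699] [ 0.41381659 41.4058476 ]
clock: 18.63
position: [0.5628, 0.1457, 0.3304]
ee_rot: [0.746, 0.666, 0.002, -0.002]
ft_force: [-0.3, 0.4, 0.4]
grip_width: 0.706
t 18.63 rackTCP [-59.  146.7] z 330.4 yawY-rack 0.006 tilt 0.004 F [-0.3  0.4  0.4] grip 60.3 q7 -0.57
[-0.0161  0.002   0.0803]
```

Both are home within 2 mm in both views. I come down over the bar's end and pinch.

```bash
python3 -m handwheel '[{"jaw":60,"delta_pos":[-0.016,0.002,0],"turn":0},{"jaw":60,"delta_pos":[-0.016,0.002,0],"turn":0},{"jaw":60,"delta_pos":[-0.016,0.002,0.04],"turn":0},{"jaw":60,"delta_pos":[-0.016,0.002,0.08],"turn":0},{"jaw":60,"delta_pos":[-0.016,0.002,0.08],"turn":0},{"jaw":5,"delta_pos":[-0.016,0.002,0.08],"turn":0},{"jaw":5,"delta_pos":[-0.016,0.002,0.08],"turn":0},{"jaw":5,"delta_pos":[-0.016,0.002,0.08],"turn":0},{"jaw":5,"delta_pos":[-0.016,0.002,0.08],"turn":0},{"jaw":5,"delta_pos":[-0.016,0.002,0.08],"turn":0}]' 30
python3 - <<'E'
from h import *
show()
p=rack(get_obs()["position"])*1000;z=get_obs()["position"][2]*1000+19
r=np.hypot(115-p[1],z-34);a0=np.arctan2(z-34,115-p[1]);print(r,a0)
for a in np.linspace(a0,0,19): print("%.2f"%a,np.round([115-r*np.cos(a)-p[1], z-34-r*np.sin(a)],0))
im=camera("scene")[:,:,::-1]
cv2.imwrite("pics/scene15.png",cv2.resize(im[100:240,200:340],(600,600),interpolation=cv2.INTER_CUBIC))
E
```

```text
clock: 19.47
position: [0.5632, 0.1216, 0.2524]
ee_rot: [0.749, 0.663, -0.0, -0.001]
ft_force: [-16.9, 1.8, 15.7]
grip_width: 0.132
t 19.47 rackTCP [-55.9 122.9] z 252.4 yawY-rack -0.004 tilt 0.002 F [-16.9   1.8  15.7] grip 11.2 q7 -0.55
237.55176699390913 1.6041667614020996
1.60 [ 0. -0.]
1.52 [-21.   0.]
1.43 [-42.   2.]
1.34 [-63.   6.]
1.25 [-83.  12.]
1.16 [-103.   20.]
1.07 [-122.   29.]
0.98 [-140.   40.]
0.89 [-157.   53.]
0.80 [-173.   67.]
0.71 [-188.   82.]
0.62 [-201.   99.]
0.53 [-212.  116.]
0.45 [-222.  135.]
0.36 [-231.  155.]
0.27 [-237.  175.]
0.18 [-242.  195.]
0.09 [-245.  216.]
0.00 [-245.  237.]
```

View pics/scene15.png

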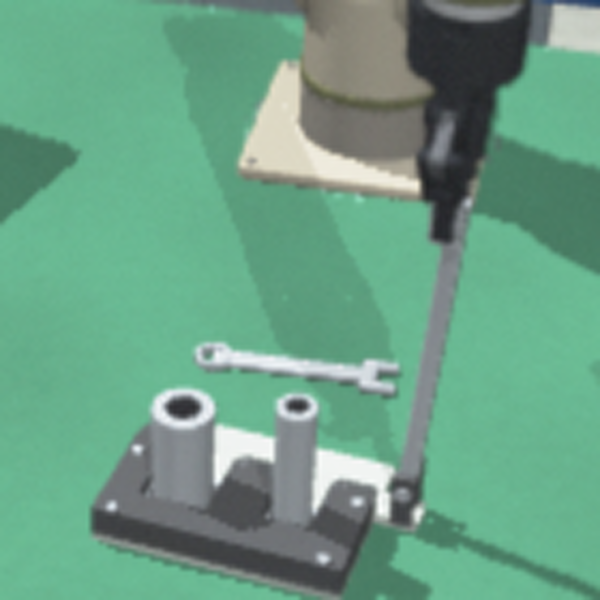

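The bar is pinched (11 mm), slightly off its centre line. Swing it down along the arc.

```bash
python3 -m handwheel '[{"jaw":5,"delta_pos":[-0.01,-0.002,0],"turn":0},{"jaw":5,"delta_pos":[-0.021,-0.002,0],"turn":0},{"jaw":5,"delta_pos":[-0.042,-0.002,0.002],"turn":0},{"jaw":5,"delta_pos":[-0.063,-0.002,0.006],"turn":0},{"jaw":5,"delta_pos":[-0.083,-0.002,0.012],"turn":0},{"jaw":5,"delta_pos":[-0.103,-0.002,0.02],"turn":0},{"jaw":5,"delta_pos":[-0.122,-0.002,0.029],"turn":0},{"jaw":5,"delta_pos":[-0.14,-0.002,0.04],"turn":0},{"jaw":5,"delta_pos":[-0.157,-0.002,0.053],"turn":0},{"jaw":5,"delta_pos":[-0.157,-0.002,0.053],"turn":0}]'
cat > arc.py <<'E'
from h import *
show()
p=rack(get_obs()["position"])*1000;z=get_obs()["position"][2]*1000+19
r=np.hypot(115-p[1],z-34);a0=np.arctan2(z-34,115-p[1]);print("r,a",r,a0)
for a in np.linspace(a0,0,11): print("%.2f"%a,np.round([115-r*np.cos(a)-p[1], z-34-r*np.sin(a)],0))
im=camera("scene")[:,:,::-1]
cv2.imwrite("pics/scene16.png",cv2.resize(im[120:240,200:320],(600,600),interpolation=cv2.INTER_CUBIC))
E
python3 arc.py
```

```text
clock: 20.35
position: [0.5438, -0.0404, 0.1965]
ee_rot: [0.751, 0.66, 0.0, 0.001]
ft_force: [0.1, -4.1, 4.0]
grip_width: 0.133
t 20.35 rackTCP [-56.1 -40.2] z 196.5 yawY-rack -0.011 tilt 0.002 F [ 0.1 -4.1  4. ] grip 11.4 q7 -0.24
r,a 238.83109371849235 0.8631884442172016
0.86 [ 0. -0.]
0.78 [-15.  14.]
0.69 [-29.  29.]
0.60 [-41.  46.]
0.52 [-52.  63.]
0.43 [-62.  82.]
0.35 [-69. 101.]
0.26 [-76. 120.]
0.17 [-80. 140.]
0.09 [-83. 161.]
0.00 [-84. 181.]
```

View pics/scene16.png

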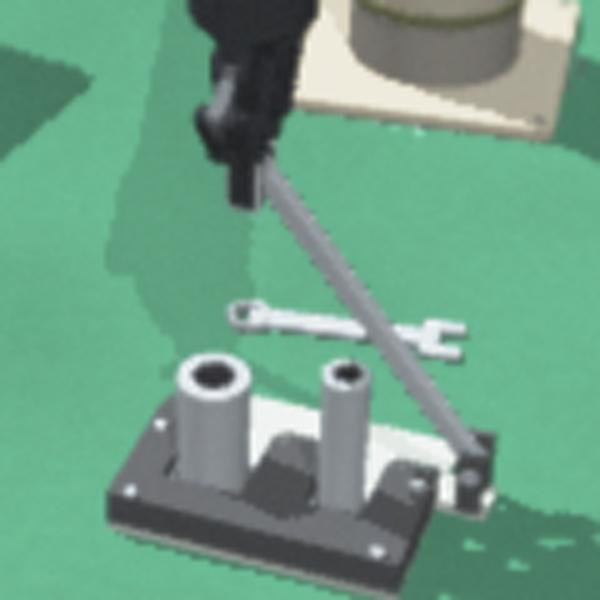

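The bar follows (about 0.86 rad), and the bushes are undisturbed. Continue down.

```bash
python3 -m handwheel '[{"jaw":5,"delta_pos":[-0.008,0,0.006],"turn":0},{"jaw":5,"delta_pos":[-0.015,0,0.014],"turn":0},{"jaw":5,"delta_pos":[-0.029,0,0.029],"turn":0},{"jaw":5,"delta_pos":[-0.041,0,0.046],"turn":0},{"jaw":5,"delta_pos":[-0.052,0,0.063],"turn":0},{"jaw":5,"delta_pos":[-0.062,0,0.082],"turn":0},{"jaw":5,"delta_pos":[-0.069,0,0.101],"turn":0},{"jaw":5,"delta_pos":[-0.076,0,0.12],"turn":0},{"jaw":5,"delta_pos":[-0.076,0,0.12],"turn":0}]'
python3 arc.py
```

```text
clock: 21.15
position: [0.5352, -0.1143, 0.0758]
ee_rot: [0.75, 0.661, 0.0, 0.002]
ft_force: [1.9, -8.9, 1.9]
grip_width: 0.135
t 21.15 rackTCP [ -55.9 -114.7] z 75.8 yawY-rack -0.009 tilt 0.003 F [ 1.9 -8.9  1.9] grip 11.5 q7 -0.16
r,a 237.6250947770109 0.25872210644080834
0.26 [0. 0.]
0.23 [-1.  6.]
0.21 [-3. 12.]
0.18 [-4. 18.]
0.16 [-5. 24.]
0.13 [-6. 30.]
0.10 [-7. 36.]
0.08 [-7. 42.]
0.05 [-8. 49.]
0.03 [-8. 55.]
0.00 [-8. 61.]
```

View pics/scene16.png

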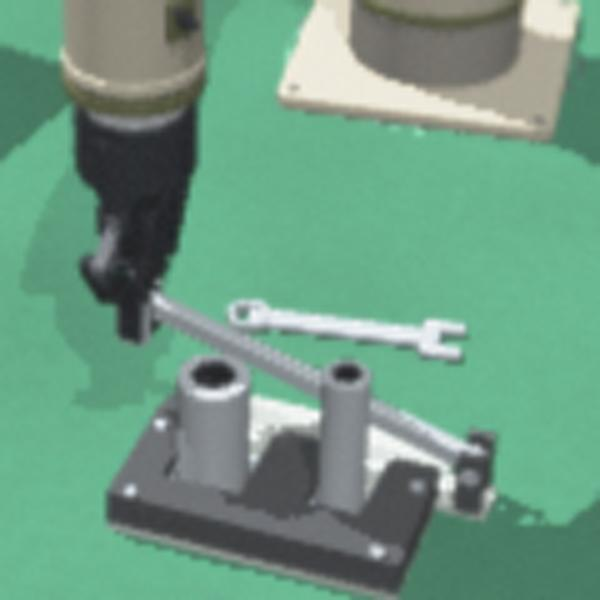

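```bash
python3 -m handwheel '[{"jaw":5,"delta_pos":[-0.001,0,0.012],"turn":0},{"jaw":5,"delta_pos":[-0.002,0,0.024],"turn":0},{"jaw":5,"delta_pos":[-0.004,0,0.036],"turn":0},{"jaw":5,"delta_pos":[-0.005,0,0.048],"turn":0},{"jaw":5,"delta_pos":[-0.005,0,0.055],"turn":0},{"jaw":5,"delta_pos":[-0.005,0,0.055],"turn":0}]'
python3 arc.py
```

```text
clock: 21.7
position: [0.5345, -0.1201, 0.0221]
ee_rot: [0.75, 0.661, -0.001, 0.002]
ft_force: [-0.3, -12.8, 0.4]
grip_width: 0.134
t 21.70 rackTCP [ -55.9 -120.5] z 22.1 yawY-rack -0.009 tilt 0.005 F [ -0.3 -12.8   0.4] grip 11.5 q7 -0.19
r,a 235.61318620911413 0.030330712214819543
0.03 [0. 0.]
0.03 [-0.  1.]
0.02 [-0.  1.]
0.02 [-0.  2.]
0.02 [-0.  3.]
0.02 [-0.  4.]
0.01 [-0.  4.]
0.01 [-0.  5.]
0.01 [-0.  6.]
0.00 [-0.  6.]
0.00 [-0.  7.]
```

View pics/scene16.png

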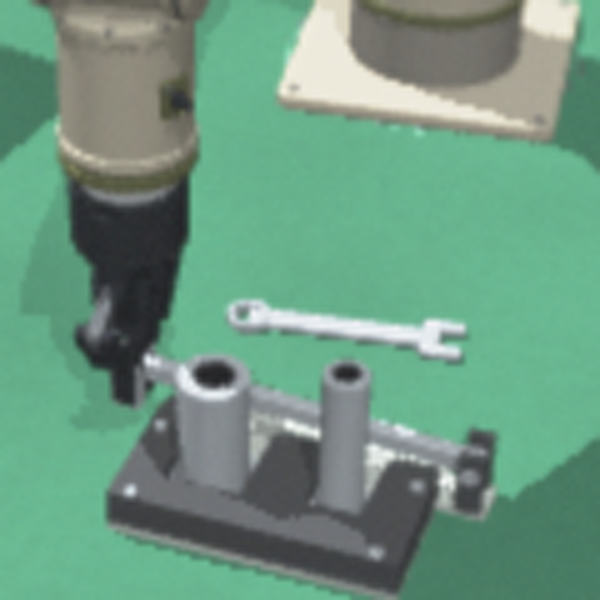

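Nearly level. Press down the last bit until it rests.

```bash
python3 -m handwheel '[{"jaw":5,"delta_pos":[0.001,0,0.004],"turn":0},{"jaw":5,"delta_pos":[0.001,0,0.007],"turn":0},{"jaw":5,"delta_pos":[0.001,0,0.009],"turn":0},{"jaw":5,"delta_pos":[0.001,0,0.009],"turn":0}]'
python3 -c "
from h import *
show()"
```

```text
clock: 22.08
position: [0.5345, -0.1198, 0.014]
ee_rot: [0.751, 0.661, -0.001, 0.003]
ft_force: [-0.4, -14.7, 0.4]
grip_width: 0.135
t 22.08 rackTCP [ -55.9 -120.2] z 14.0 yawY-rack -0.009 tilt 0.005 F [ -0.4 -14.7   0.4] grip 11.5 q7 -0.20
```

```bash
python3 -m handwheel '[{"jaw":5,"delta_pos":[0.002,0,0.001],"turn":0},{"jaw":5,"delta_pos":[0.002,0,0.003],"turn":0},{"jaw":5,"delta_pos":[0.002,0,0.004],"turn":0},{"jaw":5,"delta_pos":[0.002,0,0.004],"turn":0}]'
python3 -c "
from h import *
show()
im=camera('scene')[:,:,::-1]
cv2.imwrite('pics/scene17.png',cv2.resize(im[170:230,215:295],(800,600),interpolation=cv2.INTER_CUBIC))"
```

```text
clock: 22.42
position: [0.5346, -0.1195, 0.0101]
ee_rot: [0.751, 0.66, -0.002, 0.003]
ft_force: [-1.7, -19.6, 0.2]
grip_width: 0.134
t 22.42 rackTCP [ -55.9 -119.9] z 10.1 yawY-rack -0.010 tilt 0.007 F [ -1.7 -19.6   0.2] grip 11.4 q7 -0.20
```

View pics/scene17.png

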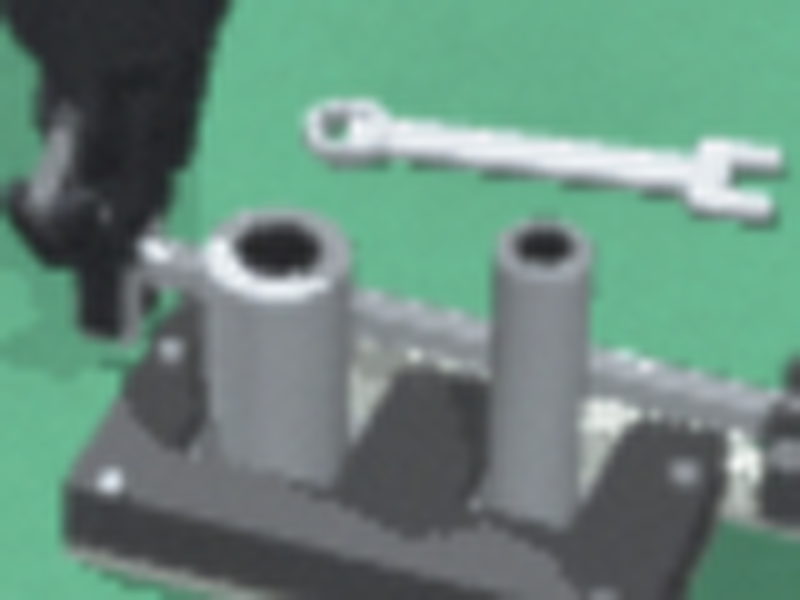

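The bar looks level, but the sideways 20 N shows I was holding it 3 mm off radially, so the downward reading isn't conclusive. I release, rise and look.

```bash
python3 -m handwheel '[{"jaw":5,"delta_pos":[-0.003,0,0],"turn":0},{"jaw":50,"delta_pos":[-0.003,0,0],"turn":0},{"jaw":50,"delta_pos":[-0.003,0,0],"turn":0},{"jaw":50,"delta_pos":[-0.003,0,0],"turn":0},{"jaw":50,"delta_pos":[-0.003,0,-0.02],"turn":0},{"jaw":50,"delta_pos":[-0.003,0,-0.06],"turn":0},{"jaw":10,"delta_pos":[-0.003,0,-0.09],"turn":0},{"jaw":0,"delta_pos":[-0.003,0,-0.09],"turn":0},{"jaw":0,"delta_pos":[-0.003,0,-0.09],"turn":0}]'
python3 -c "
from h import *
show()
im=camera('scene')[:,:,::-1]
cv2.imwrite('pics/scene18.png',cv2.resize(im[170:230,205:285],(800,600),interpolation=cv2.INTER_CUBIC))
piv=np.array([*world(-.056,.115),.034])
for a in(0,.05,.1):
  e=np.array([*world(-.056,.115-.25*np.cos(a)),.034+.25*np.sin(a)]);print(a,(proj('scene',[e])-[205,170]+.5)*10-.5)
"
```

```text
clock: 23.22
position: [0.5348, -0.1158, 0.1008]
ee_rot: [0.749, 0.662, 0.001, 0.002]
ft_force: [-0.1, 0.6, -1.3]
grip_width: 0.17
t 23.22 rackTCP [ -56.1 -116.2] z 100.8 yawY-rack -0.005 tilt 0.004 F [-0.1  0.6 -1.3] grip 14.5 q7 -0.14
0 [[175.92019127 248.90194038]]
0.05 [[175.67545048 219.52399612]]
0.1 [[177.19273304 190.29378143]]
```

View pics/scene18.png

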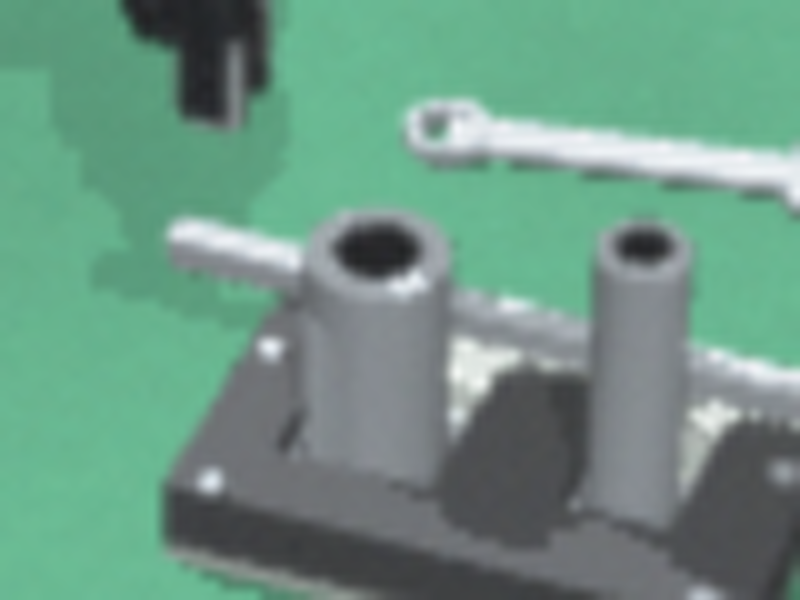

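The bar end is at crop (172,242), against (176,249) predicted for fully shut and (176,220) for 0.05 rad, so the angle is about 0.01. To be certain, I press gently from above with shut fingers (bar top should be at 41 mm).

```bash
python3 -m handwheel '[{"jaw":0,"delta_pos":[0,0,0.02],"turn":0},{"jaw":0,"delta_pos":[0,0,0.04],"turn":0},{"jaw":0,"delta_pos":[0,0,0.054],"turn":0},{"jaw":0,"delta_pos":[0,0,0.058],"turn":0},{"jaw":0,"delta_pos":[0,0,0.061],"turn":0},{"jaw":0,"delta_pos":[0,0,0.061],"turn":0}]'
python3 -c "
from h import *
show()"
```

```text
clock: 23.77
position: [0.5326, -0.1158, 0.04]
ee_rot: [0.749, 0.662, -0.002, -0.001]
ft_force: [-21.1, 1.6, 46.9]
grip_width: -0.002
t 23.77 rackTCP [ -58.3 -116.5] z 40.0 yawY-rack -0.005 tilt 0.003 F [-21.1   1.6  46.9] grip -0.2 q7 -0.18
```

The bar is firmly on its rest (top at 40 mm, so shut). The 47 N was more than I meant. Rising straight away.

```bash
python3 -m handwheel '[{"jaw":0,"delta_pos":[0,0,-0.03],"turn":0},{"jaw":0,"delta_pos":[0,0,-0.07],"turn":0},{"jaw":0,"delta_pos":[-0.03,0,-0.11],"turn":0},{"jaw":0,"delta_pos":[-0.06,0,-0.15],"turn":0},{"jaw":0,"delta_pos":[-0.1,0,-0.18],"turn":0},{"jaw":0,"delta_pos":[-0.14,0,-0.2],"turn":0},{"jaw":0,"delta_pos":[-0.14,0,-0.2],"turn":0},{"jaw":0,"delta_pos":[-0.14,0,-0.2],"turn":0}]'
python3 - <<'E'
from h import *
show()
for n in("scene","top"):
    im=camera(n)[:,:,::-1];cv2.imwrite(f"pics/{n}19_raw.png",im)
    c=im[170:230,205:285] if n=="scene" else im[115:190,185:285]
    cv2.imwrite(f"pics/{n}19.png",cv2.resize(c,(800,600),interpolation=cv2.INTER_CUBIC))
    if n=="top": cv2.imwrite("pics/top19f.png",im)
E
```

```text
clock: 24.43
position: [0.5151, -0.2616, 0.2395]
ee_rot: [0.752, 0.659, -0.0, 0.002]
ft_force: [-0.6, -1.5, -0.8]
grip_width: -0.0
t 24.43 rackTCP [ -58.6 -263.3] z 239.5 yawY-rack -0.013 tilt 0.004 F [-0.6 -1.5 -0.8] grip -0.0 q7 0.17
```

View pics/scene19.png

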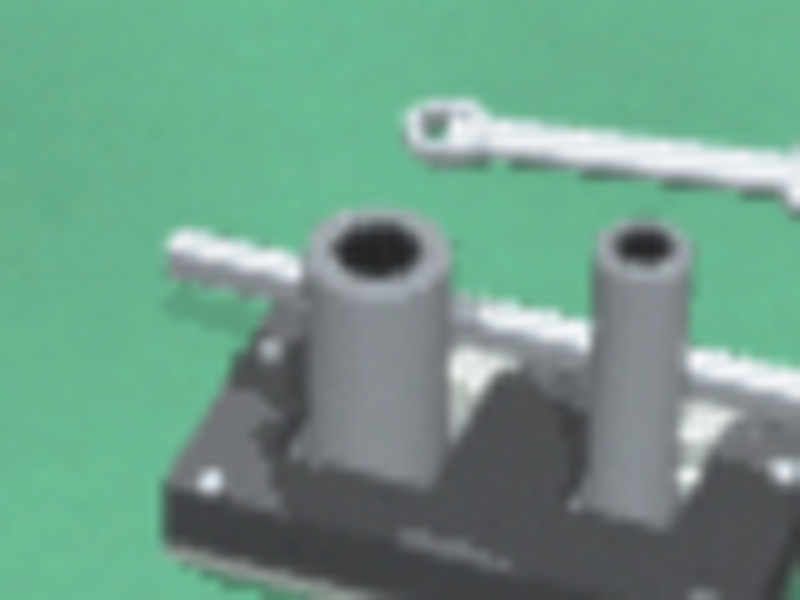

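View pics/top19.png

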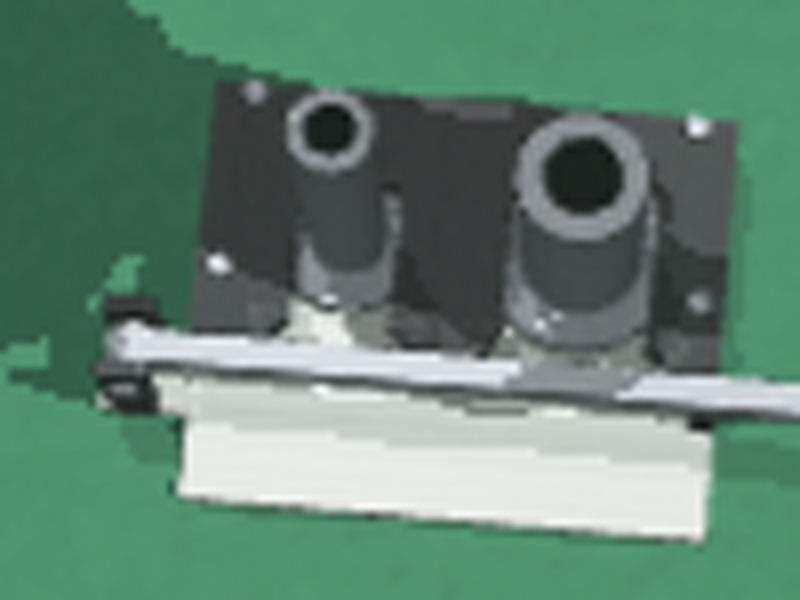

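View pics/top19f.png

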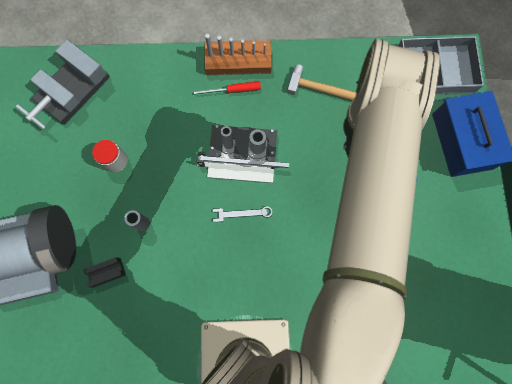

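The bar lies across the mouths, with its end at scene-crop (172,252) against (176,249) predicted for shut. Both rims are where they were, the bystanders are unmoved, and the gripper is clear.

```bash
python3 -m handwheel '[{"jaw":0,"delta_pos":[0,0,0],"turn":0},{"jaw":0,"delta_pos":[0,0,0],"turn":0},{"jaw":0,"delta_pos":[0,0,0],"turn":0}]'
python3 -c "
from workcell import hand_in
print(hand_in())"
```

```text
clock: 24.78
position: [0.5161, -0.2537, 0.2368]
ee_rot: [0.749, 0.663, -0.0, -0.001]
ft_force: [0.1, 0.3, -0.6]
grip_width: 0.002
the job is handed in; nothing more can be done
None
```

I swung the retaining bar up, slid the slim bush into the narrow slot and the stout bush into the wide slot, swung the bar shut and handed in at about 25 s of the 72 s. No verdict was reported.

**Bushes:** with the bar still raised, both cameras put the slim bush within 1 mm of home and the stout bush within 2 mm. The two views differ by about 2 mm along the slot for the stout bush. Both stood upright with their flanges under the plate. After the bar was shut, both still appeared in the same place by eye; I did not measure them again.

**Bar:** its end appears within about 0.3 camera pixel of where a fully shut bar should be. It took firm contact when pressed from above, with its top at about 40 mm.

**Bystanders:** the sleeve, tin, spanner and V-block look unmoved in the last top picture. I judged that by eye.

**What disagreed:**
- The measured tool position along the slots was about 1.5–2 mm off from my rack fit, so I seated each bush by feeling contact at the closed end.
- The final press on the bar reached 47 N through the shut fingertips, more than I meant. It was not the arm or gripper body, and it stayed under the 120 N wrist limit. The arm was clear of everything at hand-in.

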